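# Couple the jar carrier to the mixer's ball and lock it

## Task

Fit the jar carrier to the jar mixer. First raise the carrier's coupler handle fully while it still stands on the bench; then lift the carrier and lower it, without dropping it, over the mixer's ball and pin together until its base plate lies flat on the drive disc; last, press the handle fully down to lock it and let go. Leave the jar, the wash bottle and the dishes where they stand.

Things in the scene. Friction and masses are not known exactly. Their poses are not given: they have to be found in the camera images.
- coupler_center (a point): Centre of the ball socket of the loose jar carrier (about 0.6 kg), 28 mm above its underside; x points to the handle, z up. It lies in the coupler, an aluminium block 45 x 45 mm (x, y), 6 to 52 mm above the underside, with a low dome to 61 mm: grasp it across y, where its sides are free. The socket is a bore 33 mm wide, 45 mm deep, open below
- pin_hole (a point): Centre of the 12 mm round through hole for the pin, in the carrier's base plate, at the plate's upper face, 42 mm from the socket's axis, away from the handle. The steel plate is 120 x 90 x 6 mm (x, y, z), centred under the socket. At its -x end it carries an 84 mm round jar dish, centre 100 mm from the socket, with a wire guard 35 mm high. Axes as coupler_center
- handle_grip (a point): Centre of the black cross grip at the end of the carrier's dark steel handle: a cylinder of 16 mm diameter, 30 mm long along the carrier's y. With the handle down it lies 120 mm from the socket's axis towards +x, 44 mm above the underside, free all round. It swings about the hinge at 75 mm radius; pinch it over its two ends (30 mm) or push it
- handle_hinge (a point): Centre of the handle's hinge, between two brackets on the carrier (up to 54 mm above the underside), 45 mm from the socket's axis towards +x and 44 mm above the underside; the hinge axis is the carrier's y. This point turns with the handle: its x points along the handle to the grip
- handle (a joint): Angle of the coupler handle: 0 = down, level, pointing outwards (locked), 1.1 rad = fully raised (stop), still leaning outwards. Starts nearly down. Light friction (about 0.07 N m, 0.9 N at the grip) keeps it where it is left. When down, a gate closes the bore so that the ball cannot enter or leave; raising draws the gate out
- ball_center (a point): Centre of the 30 mm steel ball on a 9 mm neck, 28 mm above the mixer's flat drive disc (130 mm diameter, top 82 mm above the bench). When the carrier is fitted, coupler_center lies here. The mixer is a fixed white box 180 x 180 x 70 mm under the disc. x points from the pin to the ball: the fitted carrier's x (to its handle) has this direction; z up
- pin_tip (a point): Tip of the mixer's upright anti-rotation steel pin, 8 mm diameter with a tapered tip, 27 mm above the disc (16 mm below the top of the ball), 42 mm from the ball's axis towards -x. The carrier's pin hole goes over it
- jar: Amber glass jar with white lid, 80 mm diameter, 140 mm high; origin at the centre of its underside. Leave alone
- wash_bottle: White wash bottle with bent spout, 64 mm diameter, 200 mm high; origin at the centre of its underside. Leave alone
- dishes: Stack of three flat glass dishes, 94 mm diameter, 39 mm high; origin at the centre of its underside. Leave alone

How it is judged (in metres and radians):
On the way, in this order (a step that is already met when the one before it is completed fails the run):
1. the handle is raised (over 0.9 rad) while the carrier stands away from the mixer on the bench (value of joint handle above 0.9 rad and horizontal distance between coupler_center and ball_center above 0.12 m and height (world z) of coupler_center below 0.045 m), for 0.1 s.
2. the carrier is down over ball and pin, flat on the drive disc, its handle still raised (over 0.6 rad) (horizontal distance between coupler_center and ball_center below 0.004 m and z of coupler_center in the frame of ball_center between -0.0025 and 0.0025 m and angle between coupler_center's own z axis and vertical below 0.04 rad and angle between the x axis of coupler_center and the x axis of ball_center, either way round below 0.1 rad and value of joint handle above 0.6 rad), for 0.2 s.
3. the handle is pressed down (under 0.1 rad) with the carrier seated (horizontal distance between coupler_center and ball_center below 0.004 m and z of coupler_center in the frame of ball_center between -0.0025 and 0.0025 m and angle between coupler_center's own z axis and vertical below 0.04 rad and angle between the x axis of coupler_center and the x axis of ball_center, either way round below 0.1 rad and value of joint handle below 0.1 rad), for 0.2 s.
At the end, for the whole second after the job is handed in: The carrier lies flat on the drive disc over ball and pin (socket centre within 4 mm sideways and 2.5 mm in height of the ball's centre, tilt under 0.04 rad, its x axis within 0.1 rad of the mixer's), the handle is down (under 0.1 rad), and the carrier is released and at rest (all of step 3 and linear speed of carrier below 0.02 m/s and angular speed of carrier below 0.1 rad/s); the robot touches nothing.
It fails at once if the jar is moved more than 30 mm or tipped (distance of jar from where it was at the start of the episode above 0.03 m or angle between jar's own z axis and vertical above 0.5 rad).
It fails at once if the wash bottle is moved more than 30 mm or tipped (distance of wash_bottle from where it was at the start of the episode above 0.03 m or angle between wash_bottle's own z axis and vertical above 0.5 rad).
It fails at once if the stack of dishes is moved more than 30 mm or tipped (distance of dishes from where it was at the start of the episode above 0.03 m or angle between dishes's own z axis and vertical above 0.5 rad).
It fails at once if the carrier falls onto the mixer (faster than 0.4 m/s, not held) (linear speed of carrier above 0.4 m/s and horizontal distance between coupler_center and ball_center below 0.08 m and contact force between the fingers and carrier below 0.1 N).
It also fails if it takes over 72 s, if anything falls off the work surface, if the arm or the gripper's body presses on something with over 40 N, if the wrist force passes 120 N, or if a joint passes its speed limit or range.

## Robot

A 7-joint arm with a two-finger parallel gripper is mounted at the origin on the work surface. World frame = base frame: x ahead of the robot, y to its left, z up, the work surface at z = 0. Lengths are in mm, angles in rad, forces in N, time in s.
With the tool pointing down it reaches from about 400 to 875 mm from the base axis. Payload 4.4 kg.
Tool frame: the origin (TCP) lies on the centre line of the jaws, within the pads' length; the fingertips stand 8 mm ahead of it and the grasp point (between the pads) lies 11 mm behind it; x points along the fingers, z is the direction in which the jaws open and shut, and the axes are right-handed (so a half turn about x gives the same grasp; the last joint's range is limited). The gripper opens to 85 mm and grips with 20 to 120 N. Pads are 22 mm wide; open, the fingers measure 114 mm over their backs; the gripper's body (76 mm by 85 mm) begins 54 mm behind the grasp point. The pads swing forward as they close: fully open they stand 13 mm farther back than shut.
Start: joints at [-1.214, 0.628, 0.038, 1.517, -0.027, 0.996, -0.02], TCP at [266.684, 592.788, 239.313] pointing down, gripper open.
Joint ranges: [-3.06, 3.06], [-0.37, 2.12], [-1.25, 1.32], [0.18, 2.47], [-1.1, 4.24], [0.23, 1.98], [-2.94, 2.94]. Speed limits (rad/s): [2.57, 2.57, 3.14, 3.14, 3.14, 3.14, 3.14].

## Interface

Orientations are given as [roll, pitch, yaw] about the fixed x, y, z axes, in that order (R = Rz(yaw) Ry(pitch) Rx(roll)).
In Python, from cell import ctrl, get_image, camera_params gives the robot as it stands. The module is installed in compiled form; this text tells all that it offers.
- The arm moves only by the shell command python3 -m handwheel 'ROWS'. ROWS is text: rows parted by semicolons, each of 7 numbers parted by spaces: the opening, from -1 (shut) to 1 (fully open), then the shift along the tool's x, y, z in mm, then the turn, a rotation vector about the tool's x, y, z in rad. In form: grip x y z wx wy wz; .... A call has 1 to 10 rows; each row shifts and turns the pose as measured when the row begins, along the tool's axes as they then stand; what a row does not reach is not made up. A row lasts 1/10 s, in which the tool goes at most 50 mm and 8.59 degrees, less where a joint would pass 70% of its speed; a pose out of reach is approached as far as the arm can. A call with a gripper value outside its range is refused whole. The fingers move at their own pace and stop on an object; the grip force is fixed at half the most. Time passes only in rows, so rows that do not move let the fingers close. It gives the time, the measured TCP pose, the force and the opening at its end, in the units of the state.
- ctrl.read_state(): the state, without advancing time (a new reading comes with each control period).
- get_image(name): name is "scene" or "top"; returns the picture (400x640x3 uint8, blue, green, red); there is no depth.
- camera_params(name): a dict with "fx", "fy", "cx", "cy" (pixels), "eye" and "orientation" of the camera in the world. Camera axes: x right, y up, looking along -z (the intrinsics and any distortion apply to the point x, -y, -z); pixel columns grow to the right and rows downward; lengths in mm; the calibration is good to about 2 mm. A picture is of the moment at which its call begins. camera_params takes no time and is no camera call.
- ctrl.finish_job(): hands the job in, once; it reports no verdict.
The state is a dict: "clock": time; "qpos": joint angles; "qd": joint speeds; "tau": joint torques, N m; "eef_pos": TCP position; "tool_rot": TCP orientation; "force": force on the tool from outside, world axes, zero at the start; "torque": the same for the moment, N m; "width": finger opening in mm.
Only numpy, scipy, OpenCV 4.12 (cv2) and the standard library are available. Lean on these libraries where they do the work, as an engineer would, in place of code of your own. Each camera call takes 0.05 s, during which the arm holds its last target.

## Working session

There is one attempt and no reset: what is moved stays moved. The work goes in short steps, Python scripts to look and compute and a shell command to move; the robot and the scene stay as the last step left them, time stands still between calls to the robot, and variables do not carry over. Pictures are saved under pics/ and viewed, and the job is handed in when it is done.

```bash
mkdir -p pics; ls
python3 - <<'E'
from cell import ctrl,get_image,camera_params
import cv2
for n in("scene","top"):
    cv2.imwrite(f"pics/{n}0.png",get_image(n)); print(n,camera_params(n))
print(ctrl.read_state())
E
```

```text
pics
scene {'fx': 456.2351661720669, 'fy': 456.2351661720669, 'cx': 327.1952189519099, 'cy': 195.93979192791653, 'eye': array([1217.85326525, -419.39760301, 1229.04816542]), 'orientation': array([ 5.90335220e-01, -3.31667522e-04,  9.68079506e-01])}
top {'fx': 416.9252875894957, 'fy': 416.9252875894957, 'cx': 326.1108784635472, 'cy': 200.84529211849843, 'eye': array([ 397.06367215,  -20.96390331, 1289.95428485]), 'orientation': array([ 0.18312133,  0.004591  , -1.58630697])}
{'clock': 0.1, 'qpos': array([-1.2137691 ,  0.6292502 ,  0.03843224,  1.51822413, -0.02702487,
        0.99630135, -0.01999055]), 'qd': array([ 6.48495163e-05, -3.02939873e-03, -1.98017224e-04, -1.92287924e-03,
        2.70099403e-04,  1.44221381e-04,  9.94360400e-04]), 'tau': array([ 2.06958706e-03, -5.64530110e+01,  1.23013459e+00, -1.93975443e+01,
        1.12716664e-02,  5.38195105e-03,  1.12293330e-05]), 'eef_pos': array([266.46437256, 592.29810118, 238.49704886]), 'tool_rot': array([ 3.13399494,  1.56913029, -2.00121423]), 'force': array([-0.16420008, -0.47116014,  0.40547051]), 'torque': array([-0.01325097,  0.00313128, -0.02663543]), 'width': 85.25982633929792}
```

View pics/scene0.png

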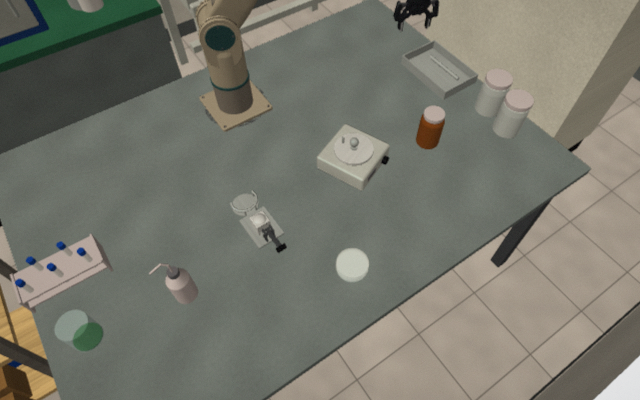

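View pics/top0.png

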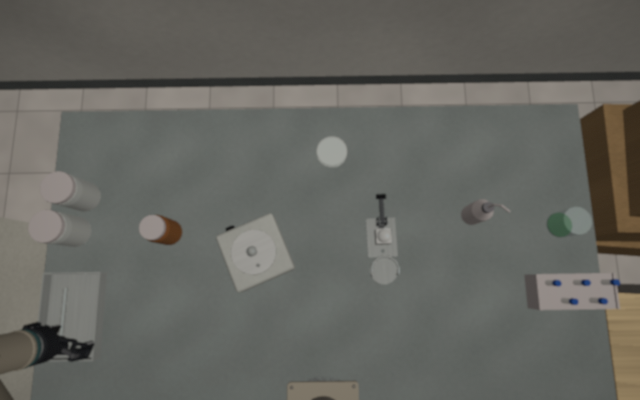

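```bash
cat > h.py <<'E'
import numpy as np,cv2
from scipy.spatial.transform import Rotation as Ro
from cell import ctrl,get_image,camera_params
def cam(n):
    p=camera_params(n); return p,Ro.from_euler('xyz',p['orientation']).as_matrix()
def proj(n,P):
    p,R=cam(n); c=(np.atleast_2d(P)-p['eye'])@R
    return np.c_[p['cx']+p['fx']*c[:,0]/-c[:,2], p['cy']-p['fy']*c[:,1]/-c[:,2]]
def ray(n,uv):
    p,R=cam(n); d=R@np.array([(uv[0]-p['cx'])/p['fx'],-(uv[1]-p['cy'])/p['fy'],-1.]); return p['eye'],d
def back(n,uv,z):
    e,d=ray(n,uv); return e+d*(z-e[2])/d[2]
def tri(a,b):
    A=[];B=[]
    for n,uv in(('top',a),('scene',b)):
        e,d=ray(n,uv); d=d/np.linalg.norm(d); M=np.eye(3)-np.outer(d,d); A.append(M);B.append(M@e)
    X=np.linalg.lstsq(np.vstack(A),np.hstack(B),rcond=None)[0]
    return X,np.linalg.norm(proj('top',X)-a),np.linalg.norm(proj('scene',X)-b)
def crop(img,x,y,w,h,s,name,g=1.6):
    c=img[y:y+h,x:x+w].astype(float)/255; c=(255*np.clip(c,0,1)**(1/g)).astype(np.uint8)
    c=cv2.resize(c,None,fx=s,fy=s,interpolation=cv2.INTER_CUBIC)
    for i in range(0,w,10): cv2.putText(c,str(x+i),(i*s,8),0,.3,(0,255,255)); cv2.line(c,(i*s,10),(i*s,14),(0,255,255))
    for i in range(0,h,10): cv2.putText(c,str(y+i),(0,i*s+4),0,.3,(0,255,255)); cv2.line(c,(20,i*s),(24,i*s),(0,255,255))
    cv2.imwrite('pics/'+name,c)
E
python3 - <<'E'
from h import *
s=cv2.imread('pics/scene0.png');t=cv2.imread('pics/top0.png')
crop(t,345,185,70,110,5,'tc.png'); crop(t,210,205,95,95,6,'tm.png')
crop(s,220,180,80,80,7,'sc.png'); crop(s,310,115,90,80,7,'sm.png')
st=ctrl.read_state();print(proj('top',st['eef_pos']),proj('scene',st['eef_pos']))
a=np.hstack([cv2.resize(cv2.imread('pics/'+n),(350,550)) if 0 else cv2.copyMakeBorder(cv2.imread('pics/'+n),0,570-cv2.imread('pics/'+n).shape[0],0,0,0) for n in('tc.png',)])
E
```

```text
[[ 76.0955927  336.80776146]] [[412.10678214  29.42268668]]
```

View pics/tc.png

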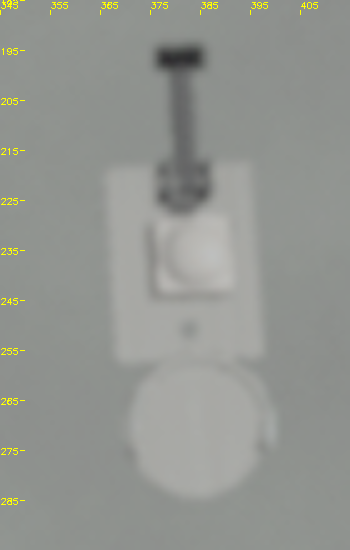

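View pics/tm.png

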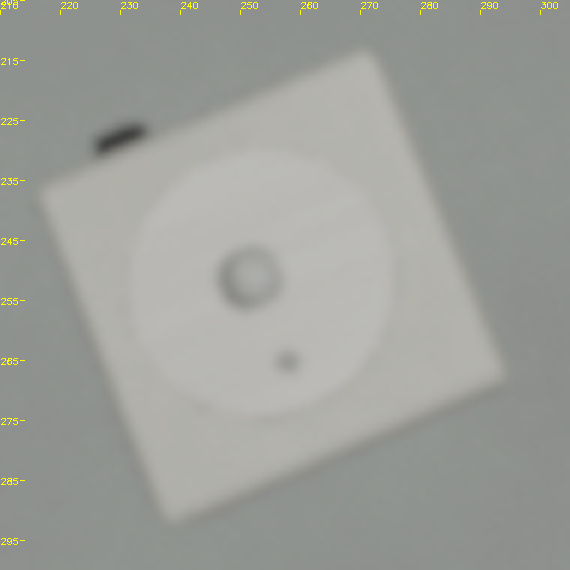

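View pics/sc.png

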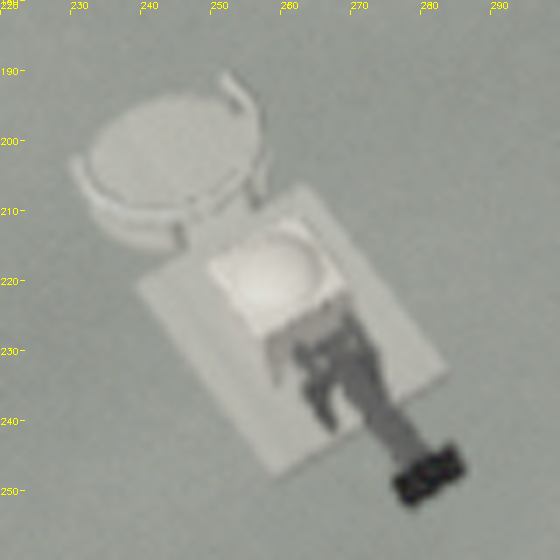

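View pics/sm.png

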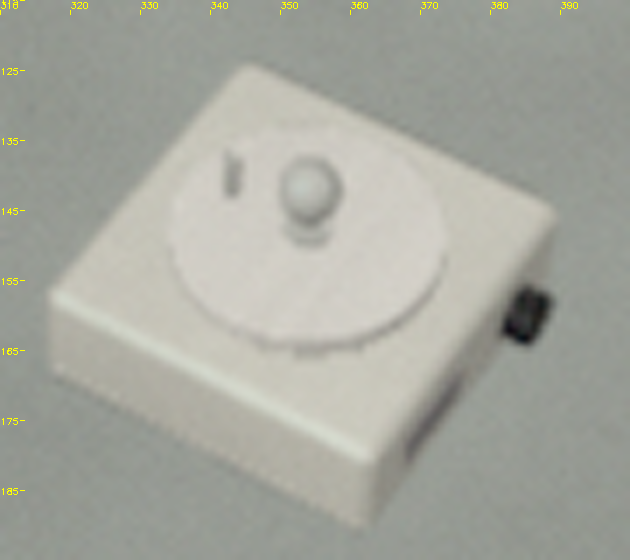

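Run:
```python
from h import *
np.set_printoptions(precision=2,suppress=True)
bt=np.array([[217,236.7],[271.7,213.3],[294.2,267.5],[238.3,292]])
P=np.array([back('top',u,70) for u in bt]);print(P,P.mean(0)); print(np.linalg.norm(P-np.roll(P,1,0),axis=1))
bs=np.array([[345.5,124.3],[388.8,145.5],[363.3,181],[317.2,157.3]])-[0,0]
P=np.array([back('scene',u,70) for u in bs]);print(P,P.mean(0)); print(np.linalg.norm(P-np.roll(P,1,0),axis=1))
print('ball',back('top',(251.8,251.2),110),back('scene',(354,142.3),110),tri((251.8,251.2),(354,142.3)))
print('disc',back('top',(253.7,252),82))
print('pin',back('top',(258,265.2),109),back('scene',(343,136.7),109),tri((258,265.2),(343,136.7)))
# carrier
# plate corners z=6 top
ct=np.array([[345+108/5,185+172/5],[345+250/5,185+163/5],[345+264/5,185+355/5],[345+118/5,185+362/5]])
P=np.array([back('top',u,6) for u in ct]);print(P,P.mean(0)); print(np.linalg.norm(P-np.roll(P,1,0),axis=1))
cs=np.array([[220+303/7,180+185/7],[220+452/7,180+372/7],[220+278/7,180+475/7],[220+137/7,180+285/7]])
P=np.array([back('scene',u,6) for u in cs]);print(P,P.mean(0)); print(np.linalg.norm(P-np.roll(P,1,0),axis=1))
print('grip',tri((345+180/5,185+57/5),(220+428/7,180+475/7)))
print('hole',back('top',(345+189/5,185+330/5),6))
print('block top',back('top',(345+193/5,185+255/5),52), 'dome',back('top',(345+195/5,185+250/5),58),back('scene',(220+275/7,180+270/7),58))
```

```text
[[521.36 302.74  70.  ]
 [588.19 142.82  70.  ]
 [428.59  76.42  70.  ]
 [361.81 236.6   70.  ]] [474.99 189.65  70.  ]
[172.72 173.32 172.85 173.54]
[[370.96 239.78  70.  ]
 [528.41 302.49  70.  ]
 [595.95 146.05  70.  ]
 [435.72  79.95  70.  ]] [482.76 192.07  70.  ]
[172.45 169.47 170.4  173.34]
ball [474.8  192.65 110.  ] [478.58 194.06 110.  ] (array([475.7 , 194.64, 106.34]), np.float64(0.5167009337137974), np.float64(0.45336125115863357))
disc [474.26 192.2   82.  ]
pin [435.54 174.78 109.  ] [438.67 179.33 109.  ] (array([436.8 , 177.46, 107.61]), np.float64(0.9650747981261508), np.float64(0.8350514369786348))
[[ 574.27 -143.55    6.  ]
 [ 578.48 -231.91    6.  ]
 [ 460.   -235.06    6.  ]
 [ 457.17 -145.77    6.  ]] [ 517.48 -189.07    6.  ]
[117.13  88.46 118.52  89.33]
[[ 460.95 -144.58    6.  ]
 [ 581.96 -139.63    6.  ]
 [ 582.68 -227.41    6.  ]
 [ 464.87 -231.91    6.  ]] [ 522.62 -185.88    6.  ]
[ 87.42 121.11  87.79 117.9 ]
grip (array([ 638.83, -184.2 ,   47.73]), np.float64(0.505275867817225), np.float64(0.529358812708968))
hole [ 475.92 -189.89    6.  ]
block top [ 517.37 -187.99   52.  ] dome [ 519.73 -188.49   58.  ] [ 523.71 -187.75   58.  ]
```

```bash
cat >> h.py <<'E'
def go(P,yaw_z,tilt=0,q=None):
    """target TCP P; jaw axis z horizontal at angle yaw_z; prints body shift & rotvec. tilt: rotation about carrier y"""
    st=ctrl.read_state(); R=Ro.from_euler('xyz',st['tool_rot']).as_matrix()
    zt=np.array([np.cos(yaw_z),np.sin(yaw_z),0]); xt=np.array([0,0,-1.]); yt=np.cross(zt,xt)
    T=np.c_[xt,yt,zt]
    if tilt: T=Ro.from_rotvec(zt*tilt).as_matrix()@T
    print('shift',np.round(R.T@(np.array(P)-st['eef_pos']),1),'rotvec',np.round(Ro.from_matrix(R.T@T).as_rotvec(),3))
def show():
    st=ctrl.read_state(); R=Ro.from_euler('xyz',st['tool_rot']).as_matrix()
    print('t',round(st['clock'],2),'p',np.round(st['eef_pos'],1),'w',round(st['width'],1),'F',np.round(st['force'],1),'q',np.round(st['qpos'],2));print(np.round(R,3))
E
python3 - <<'E'
from h import *
show()
for a in(np.pi/2+.03,-np.pi/2+.03): go((639,-185,120),a)
E
```

```text
t 0.1 p [266.5 592.3 238.5] w 85.3 F [-0.2 -0.5  0.4] q [-1.21  0.63  0.04  1.52 -0.03  1.   -0.02]
[[-0.001 -0.912  0.41 ]
 [-0.002  0.41   0.912]
 [-1.     0.    -0.002]]
shift [ 119.4 -658.7 -555.8] rotvec [-0.453 -0.002 -0.   ]
shift [ 119.4 -658.7 -555.8] rotvec [ 2.689e+00 -1.000e-03  2.000e-03]
```

```bash
python3 -m handwheel '1 0 -33 -28 0 0 0;1 0 -33 -28 0 0 0;1 0 -33 -28 0 0 0;1 0 -33 -28 0 0 0;1 0 -33 -28 0 0 0;1 0 -33 -28 0 0 0;1 0 -33 -28 0 0 0;1 0 -33 -28 0 0 0;1 0 -33 -28 0 0 0;1 0 -33 -28 0 0 0'
python3 - <<'E'
from h import *
show(); go((639,-185,120),np.pi/2+.03)
E
```

```text
clock: 1.1
eef_pos: [454.0, 194.3, 233.5]
tool_rot: [2.196, 1.564, -2.924]
force: [1.0, 0.5, 0.5]
width: 85.7
t 1.1 p [454.  194.3 233.5] w 85.7 F [1.  0.5 0.5] q [-0.5   0.42  0.05  1.95 -0.03  0.79  0.74]
[[-0.007 -0.918  0.396]
 [-0.002  0.396  0.918]
 [-1.     0.006 -0.004]]
shift [ 112.8 -320.7 -274.5] rotvec [-0.437 -0.003 -0.007]
```

```bash
python3 -m handwheel '1 0 -37 -32 0 0 0;1 0 -37 -32 0 0 0;1 0 -37 -32 0 0 0;1 0 -37 -32 0 0 0;1 0 -37 -32 0 0 0;1 0 -37 -32 0 0 0;1 0 -37 -32 0 0 0;1 0 -37 -32 0 0 0;1 0 -23 -20 0 0 0;1 0 0 0 0 0 0'
python3 - <<'E'
from h import *
show(); go((639,-185,120),np.pi/2+.03)
E
```

```text
clock: 2.1
eef_pos: [639.2, -205.8, 228.8]
tool_rot: [2.421, 1.558, -2.706]
force: [-0.4, 0.6, 0.0]
width: 85.3
t 2.1 p [ 639.2 -205.8  228.8] w 85.3 F [-0.4  0.6  0. ] q [ 0.22  0.68  0.08  1.45 -0.05  1.02  1.46]
[[-0.011 -0.915  0.403]
 [-0.005  0.403  0.915]
 [-1.     0.008 -0.009]]
shift [108.6   7.7  20. ] rotvec [-0.445 -0.007 -0.01 ]
```

```bash
python3 -m handwheel '1 20 8 20 0 0 0;1 20 0 0 -0.11 -0.002 -0.002;1 20 0 0 -0.11 -0.002 -0.003;1 20 0 0 -0.11 -0.002 -0.002;1 20 0 0 -0.11 0 -0.003;1 0 0 0 0 0 0;1 0 0 0 0 0 0'
python3 - <<'E'
from h import *
show(); go((639,-185,120),np.pi/2+.03)
st=ctrl.read_state();print(proj('top',st['eef_pos']),proj('scene',st['eef_pos']))
s=get_image('scene');t=get_image('top')
crop(t,345,165,70,90,6,'t1.png'); crop(s,240,170,90,80,6,'s1.png')
E
```

```text
clock: 2.8
eef_pos: [636.6, -178.9, 123.5]
tool_rot: [0.856, 1.565, 2.467]
force: [-0.5, -0.4, 0.7]
width: 85.4
t 2.8 p [ 636.6 -178.9  123.5] w 85.4 F [-0.5 -0.4  0.7] q [ 0.27  0.78 -0.06  1.58  0.05  0.8   1.8 ]
[[-0.005 -0.999 -0.041]
 [ 0.004 -0.041  0.999]
 [-1.     0.004  0.004]]
shift [ 3.5 -2.1 -6.2] rotvec [ 0.011  0.004 -0.004]
[[382.00619831 191.85632943]] [[279.51993231 233.69499473]]
```

View pics/t1.png

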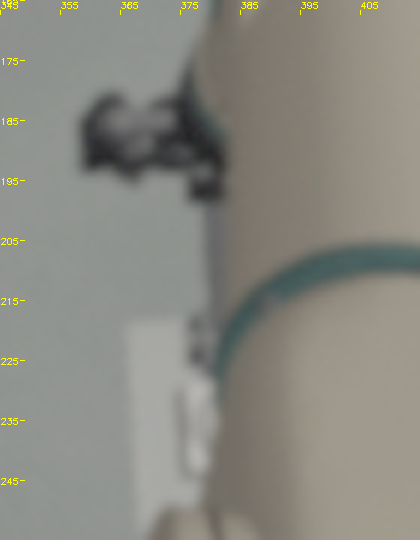

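View pics/s1.png

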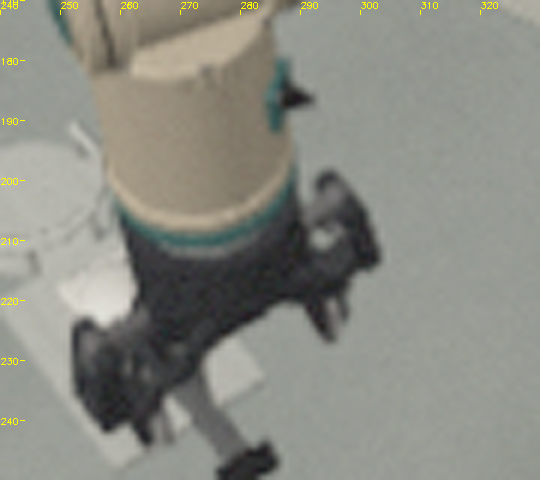

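```bash
python3 - <<'E'
from h import *
go((637,-184.3,90),np.pi/2+.03,.3)
E
python3 -m handwheel '1 10 0 -5 0 0 0.1;1 10 0 0 0 0 0.1;1 10 0 0 0 0 0.1;1 0 0 0 0 0 0'
python3 - <<'E'
from h import *
show(); go((637,-184.3,38),np.pi/2+.03,.3)
E
```

```text
shift [34.  -0.  -5.3] rotvec [0.012 0.002 0.296]
clock: 3.3
eef_pos: [635.0, -184.5, 99.3]
tool_rot: [1.574, 1.263, -3.103]
force: [0.8, -0.1, 0.1]
width: 85.5
t 3.3 p [ 635.  -184.5   99.3] w 85.5 F [ 0.8 -0.1  0.1] q [ 0.2   0.96 -0.    1.27  0.08  1.22  1.77]
[[-0.303 -0.952 -0.035]
 [-0.012 -0.033  0.999]
 [-0.953  0.303 -0.001]]
shift [ 57.8 -20.4   0.2] rotvec [ 0.005 -0.003 -0.008]
```

```bash
python3 -m handwheel '1 0 -20 0 0 0 -0.008;1 20 0 0 0 0 0;1 20 0 0 0 0 0;1 14 0 0 0 0 0;1 0 0 0 0 0 0'
python3 - <<'E'
from h import *
show(); go((637,-184.3,38),np.pi/2+.03,.3)
s=get_image('scene');t=get_image('top')
crop(t,345,165,70,90,6,'t2.png'); crop(s,240,190,90,80,6,'s2.png')
E
```

```text
clock: 3.8
eef_pos: [642.9, -185.2, 47.6]
tool_rot: [1.594, 1.291, -3.089]
force: [-0.0, 1.1, -0.3]
width: 85.2
t 3.8 p [ 642.9 -185.2   47.6] w 85.2 F [-0.   1.1 -0.3] q [ 0.2   1.01 -0.    1.29  0.08  1.11  1.76]
[[-0.276 -0.961 -0.031]
 [-0.015 -0.028  1.   ]
 [-0.961  0.276 -0.006]]
shift [10.9  3.   1.2] rotvec [-0.001 -0.006  0.02 ]
```

View pics/t2.png

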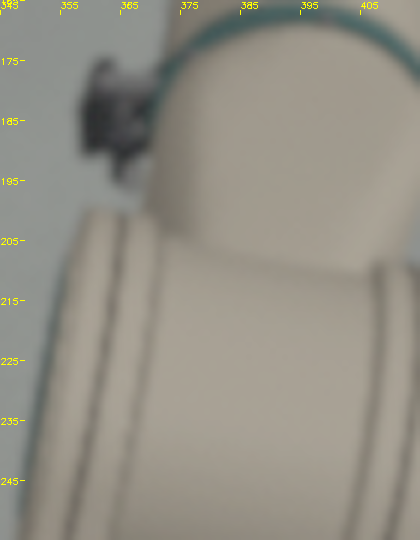

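View pics/s2.png

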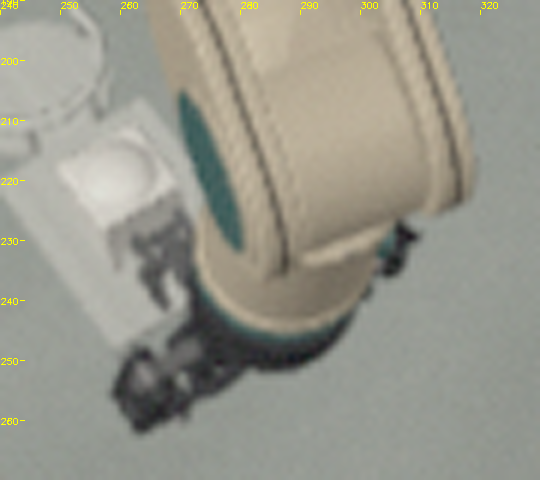

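```bash
python3 -m handwheel '1 11 3 1 0 0 0.02;1 3 0 0 0 0 0;1 0 0 0 0 0 0'
python3 - <<'E'
from h import *
show(); go((637,-184.3,38),np.pi/2+.03,.3)
E
python3 -m handwheel '0 0 0 0 0 0 0;-0.5 0 0 0 0 0 0;-0.5 0 0 0 0 0 0;-0.5 0 0 0 0 0 0;-0.5 0 0 0 0 0 0;-0.5 0 0 0 0 0 0'; python3 -c "
from h import *
show()"
```

```text
clock: 4.2
eef_pos: [640.0, -185.2, 39.5]
tool_rot: [1.601, 1.279, -3.082]
force: [1.2, -0.3, 0.1]
width: 85.3
t 4.2 p [ 640.  -185.2   39.5] w 85.3 F [ 1.2 -0.3  0.1] q [ 0.2   1.03 -0.    1.29  0.08  1.11  1.75]
[[-0.287 -0.957 -0.031]
 [-0.017 -0.027  0.999]
 [-0.958  0.287 -0.009]]
shift [2.3 2.4 1. ] rotvec [-0.002 -0.008  0.009]
clock: 4.8
eef_pos: [640.7, -185.1, 40.0]
tool_rot: [1.601, 1.281, -3.082]
force: [-0.2, -0.4, -0.1]
width: 28.7
t 4.8 p [ 640.7 -185.1   40. ] w 28.7 F [-0.2 -0.4 -0.1] q [ 0.2   1.03 -0.    1.29  0.08  1.11  1.75]
[[-0.285 -0.958 -0.03 ]
 [-0.017 -0.027  1.   ]
 [-0.958  0.286 -0.009]]
```

```bash
cat >> h.py <<'E'
def arc(th0,th1,H=(565,-186,44),tz=.3):
    pass
E
python3 -m handwheel '-0.5 -7.3 2.1 0 0 0 -0.1;-0.5 -7.3 2.1 0 0 0 -0.1;-0.5 0 0 0 0 0 0'; python3 -c "
from h import *
show()
st=ctrl.read_state();print(st['torque'])"
```

```text
clock: 5.1
eef_pos: [639.2, -185.0, 54.6]
tool_rot: [1.676, 1.484, -3.005]
force: [-2.6, -0.9, 2.5]
width: 28.6
t 5.1 p [ 639.2 -185.    54.6] w 28.6 F [-2.6 -0.9  2.5] q [ 0.24  0.9  -0.03  1.51  0.08  0.81  1.77]
[[-0.086 -0.996 -0.032]
 [-0.012 -0.031  0.999]
 [-0.996  0.087 -0.009]]
[-0.04060627  0.7394617  -0.09172402]
```

```bash
python3 -m handwheel '-0.5 -7.3 2.1 0 0 0 -0.1;-0.5 -7.3 2.1 0 0 0 -0.1;-0.5 -7.3 2.1 0 0 0 -0.1;-0.5 0 0 0 0 0 0'; python3 -c "
from h import *
show()
st=ctrl.read_state();print(st['torque'])"
```

```text
clock: 5.5
eef_pos: [632.4, -184.8, 76.7]
tool_rot: [-1.615, 1.353, -0.01]
force: [-4.0, -0.3, 2.5]
width: 28.3
t 5.5 p [ 632.4 -184.8   76.7] w 28.3 F [-4.  -0.3  2.5] q [ 0.34  0.77 -0.11  1.82  0.06  0.34  1.82]
[[ 0.216 -0.976 -0.033]
 [-0.002 -0.034  0.999]
 [-0.976 -0.215 -0.009]]
[-0.13035942  1.02510622 -0.04836219]
```

```bash
python3 -m handwheel '0.3 0 0 0 0 0 0;0.3 0 0 0 0 0 0;0.3 0 0 0 0 0 0;0.3 0 0 0 0 0 0'; python3 -c "
from h import *
show()
st=ctrl.read_state();print(st['torque'])
s=get_image('scene')
crop(s,220,170,90,80,6,'s3.png')"
```

```text
clock: 5.9
eef_pos: [635.9, -184.6, 75.8]
tool_rot: [-1.615, 1.355, -0.009]
force: [0.1, -0.3, 0.2]
width: 55.9
t 5.9 p [ 635.9 -184.6   75.8] w 55.9 F [ 0.1 -0.3  0.2] q [ 0.33  0.78 -0.11  1.81  0.06  0.35  1.82]
[[ 0.214 -0.976 -0.035]
 [-0.002 -0.036  0.999]
 [-0.977 -0.214 -0.009]]
[-0.04079686  0.24290426 -0.07298139]
```

View pics/s3.png

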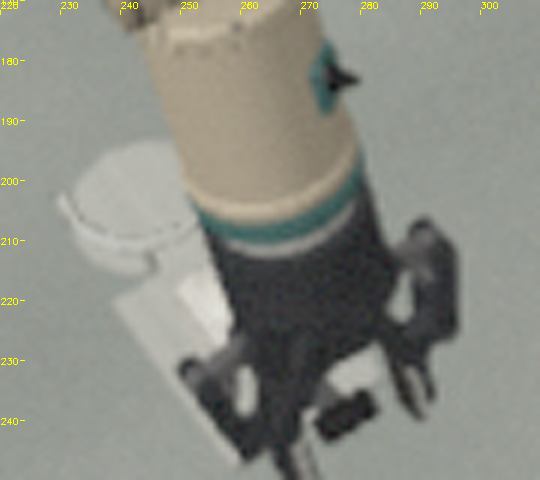

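```bash
python3 -m handwheel '0.3 0 3 0 0 0 0.12;0.3 0.2 1 0 0 0 0.12;0.3 0.2 1 0 0 0 0.12;0.3 0.2 0.6 0 0 0 0.12;0.3 0.2 0.6 0 0 0 0.12;0.3 0 0 0 0 0 0;0.3 0 0 0 0 0 0'; python3 -c "
from h import *
show()
print(proj('scene',(631,-184,80)),proj('scene',(629,-184,83)))
go((628.3,-184.5,73),np.pi/2+.03,.4)"
```

```text
clock: 6.65
eef_pos: [627.9, -183.2, 71.7]
tool_rot: [1.596, 1.159, -3.082]
force: [-0.9, -0.6, 0.3]
width: 55.4
t 6.65 p [ 627.9 -183.2   71.7] w 55.4 F [-0.9 -0.6  0.3] q [0.18 1.04 0.02 1.19 0.09 1.31 1.76]
[[-0.4   -0.916 -0.036]
 [-0.024 -0.029  0.999]
 [-0.916  0.4   -0.01 ]]
[[278.28669198 240.61500908]] [[277.82858781 239.59980553]]
shift [-1.4  0.2 -1.3] rotvec [ 0.002 -0.012 -0.012]
```

```bash
python3 -m handwheel '-0.5 -1 0 -1 0 0 0;-0.5 0 0 0 0 0 0;-0.5 0 0 0 0 0 0;-0.5 0 0 0 0 0 0;-0.5 0 0 0 0 0 0'; python3 -c "
from h import *
show()"
python3 -m handwheel '-0.5 -4.4 5.3 0 0 0 -0.1;-0.5 -4.4 5.3 0 0 0 -0.1;-0.5 -4.4 5.3 0 0 0 -0.1;-0.5 0 0 0 0 0 0';python3 -c "
from h import *
show()"
```

```text
clock: 7.15
eef_pos: [626.5, -185.0, 75.0]
tool_rot: [1.594, 1.164, -3.086]
force: [0.3, 0.3, -1.8]
width: 28.9
t 7.15 p [ 626.5 -185.    75. ] w 28.9 F [ 0.3  0.3 -1.8] q [0.19 1.03 0.02 1.2  0.09 1.31 1.76]
[[-0.395 -0.918 -0.034]
 [-0.022 -0.027  0.999]
 [-0.918  0.395 -0.009]]
clock: 7.55
eef_pos: [613.1, -185.8, 92.6]
tool_rot: [1.676, 1.471, -3.003]
force: [-1.4, 0.3, -2.8]
width: 28.6
t 7.55 p [ 613.1 -185.8   92.6] w 28.6 F [-1.4  0.3 -2.8] q [ 0.24  0.83 -0.02  1.57  0.07  0.84  1.78]
[[-0.099 -0.995 -0.034]
 [-0.014 -0.032  0.999]
 [-0.995  0.099 -0.011]]
```

```bash
python3 -m handwheel '-0.5 -4.4 5.3 0 0 0 -0.1;-0.5 -4.4 5.3 0 0 0 -0.1;-0.5 -2.2 2.6 0 0 0 -0.05;-0.5 0 0 0 0 0 0';python3 -c "
from h import *
show();print(ctrl.read_state()['torque'])"
```

```text
clock: 7.95
eef_pos: [601.6, -185.8, 104.7]
tool_rot: [-1.638, 1.414, -0.032]
force: [0.0, 0.9, -1.6]
width: 28.6
t 7.95 p [ 601.6 -185.8  104.7] w 28.6 F [ 0.   0.9 -1.6] q [ 0.33  0.71 -0.09  1.84  0.05  0.44  1.83]
[[ 0.156 -0.987 -0.035]
 [-0.005 -0.036  0.999]
 [-0.988 -0.156 -0.01 ]]
[ 0.02249679  0.52221645 -0.15536482]
```

```bash
python3 -m handwheel '-0.5 -2.2 2.6 0 0 0 -0.05;-0.5 -2.2 2.6 0 0 0 -0.04;-0.5 0 0 0 0 0 0';python3 -c "
from h import *
show();print(ctrl.read_state()['torque'])"
```

```text
clock: 8.25
eef_pos: [600.2, -186.0, 108.3]
tool_rot: [-1.615, 1.323, -0.006]
force: [-1.8, -0.2, -0.9]
width: 28.8
t 8.25 p [ 600.2 -186.   108.3] w 28.8 F [-1.8 -0.2 -0.9] q [ 0.38  0.69 -0.13  1.92  0.04  0.3   1.86]
[[ 0.245 -0.969 -0.037]
 [-0.001 -0.038  0.999]
 [-0.969 -0.245 -0.011]]
[0.02877041 1.15169012 0.03233603]
```

```bash
python3 -m handwheel '0.3 0 0 0 0 0 0;0.3 0 0 0 0 0 0;0.3 0 0 0 0 0 0;0.3 -15 0 0 0 0 0;1 -20 0 0 0 0 0.05;1 -25 0 0 0 0 0.1;1 -25 0 0 0 0 0.1;1 0 0 0 0 0 0';python3 -c "
from h import *
show();print(ctrl.read_state()['torque'])
go((480,-50,240),np.pi/2+.03)"
```

```text
clock: 9.05
eef_pos: [585.6, -185.5, 197.7]
tool_rot: [2.126, 1.551, -2.549]
force: [0.2, 0.7, 0.3]
width: 85.4
t 9.05 p [ 585.6 -185.5  197.7] w 85.4 F [0.2 0.7 0.3] q [ 0.29  0.63 -0.06  1.65  0.06  0.88  1.81]
[[-0.017 -0.999 -0.038]
 [-0.011 -0.038  0.999]
 [-1.     0.017 -0.011]]
[ 0.01933473 -0.01982026  0.03082824]
shift [-42.1 101.1 139. ] rotvec [ 0.008 -0.011 -0.017]
```

```bash
python3 -m handwheel '1 -10 0 48 0 0 0;1 -10 0 48 0 0 0;1 -10 0 48 0 0 0;1 -10 0 48 0 0 0;1 0 0 0 0 0 0';python3 -c "
from h import *
show()
s=get_image('scene');t=get_image('top')
cv2.imwrite('pics/scene4.png',s);cv2.imwrite('pics/top4.png',t)
crop(t,345,185,70,110,5,'t4.png'); crop(s,220,170,80,80,7,'s4.png')"
```

```text
clock: 9.55
eef_pos: [578.7, 10.2, 238.1]
tool_rot: [2.392, 1.556, -2.288]
force: [0.7, 0.2, 0.7]
width: 85.4
t 9.55 p [578.7  10.2 238.1] w 85.4 F [0.7 0.2 0.7] q [-0.03  0.53 -0.06  1.71  0.05  0.91  1.49]
[[-0.01  -0.999 -0.032]
 [-0.011 -0.032  0.999]
 [-1.     0.01  -0.011]]
```

View pics/t4.png

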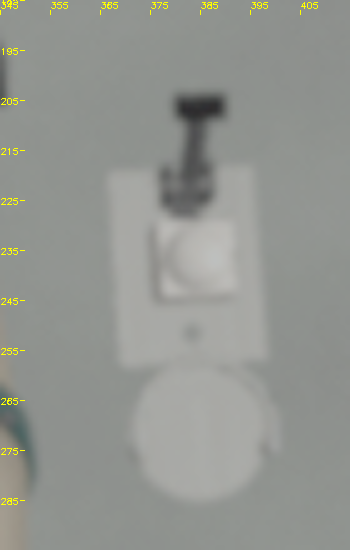

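View pics/s4.png

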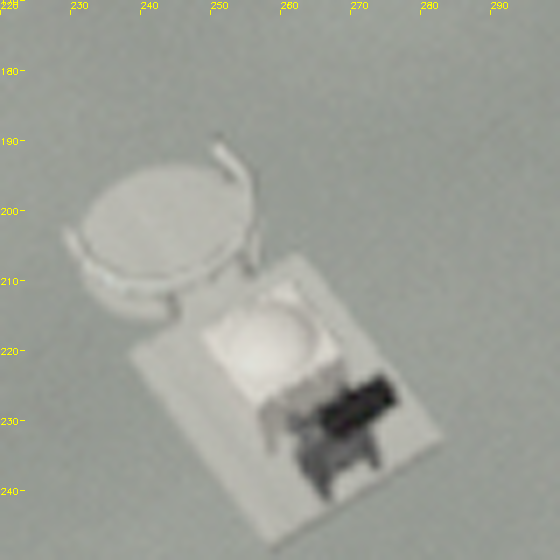

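View pics/scene4.png

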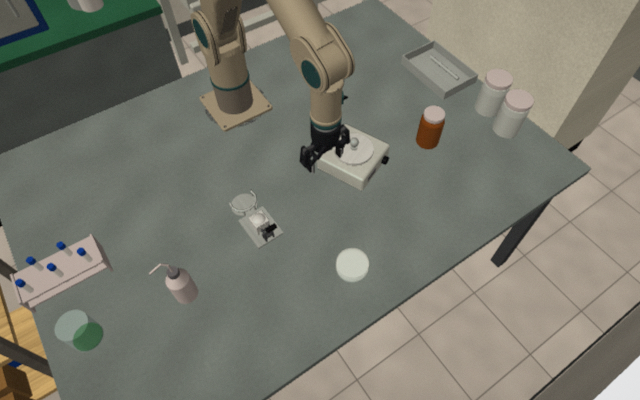

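View pics/top4.png

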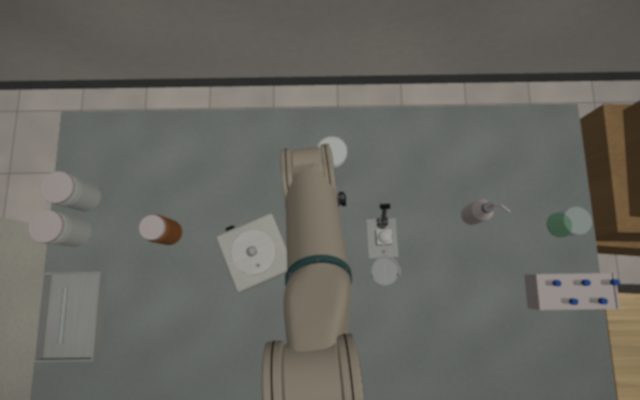

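Run:
```python
from h import *
np.set_printoptions(precision=2,suppress=True)
g,_,_=x=tri((385.2,206.2),(270.7,228.1));print('grip',x)
ct=np.array([[345+108/5,185+172/5],[345+252/5,185+165/5],[345+266/5,185+357/5],[345+121/5,185+365/5]])
P=np.array([back('top',u,6) for u in ct]);print(P,P.mean(0))
cs=np.array([[220+298/7,170+255/7],[220+443/7,170+437/7],[220+272/7,170+548/7],[220+132/7,170+353/7]])
P=np.array([back('scene',u,6) for u in cs]);print(P,P.mean(0))
# dome, block top corners in top image
b=np.array([[157,222],[234,220],[237,291],[157,297]])/5+[345,185]
P=np.array([back('top',u,52) for u in b]);print(P,P.mean(0))
print('hole',back('top',(345+192/5,185+332/5),6))
d=(345+199/5,185+430/5);print('dish',back('top',d,6))
st=ctrl.read_state();print('tcp',proj('scene',st['eef_pos']))
s=cv2.imread('pics/scene4.png');crop(s,290,120,70,70,8,'s4g.png')
```

```text
grip (array([ 598.14, -187.59,  107.51]), np.float64(0.38512849996257054), np.float64(0.39178347748607206))
[[ 574.27 -143.55    6.  ]
 [ 577.21 -233.1     6.  ]
 [ 458.77 -236.23    6.  ]
 [ 455.32 -147.54    6.  ]] [ 516.39 -190.1     6.  ]
[[ 459.66 -146.45    6.  ]
 [ 577.59 -141.56    6.  ]
 [ 582.48 -230.25    6.  ]
 [ 462.7  -233.25    6.  ]] [ 520.61 -187.88    6.  ]
[[ 537.4  -167.35   52.  ]
 [ 537.86 -213.26   52.  ]
 [ 495.61 -213.17   52.  ]
 [ 492.82 -165.68   52.  ]] [ 515.92 -189.87   52.  ]
hole [ 474.67 -191.67    6.  ]
dish [ 415.46 -193.52    6.  ]
tcp [[321.48 165.29]]
```

View pics/s4g.png

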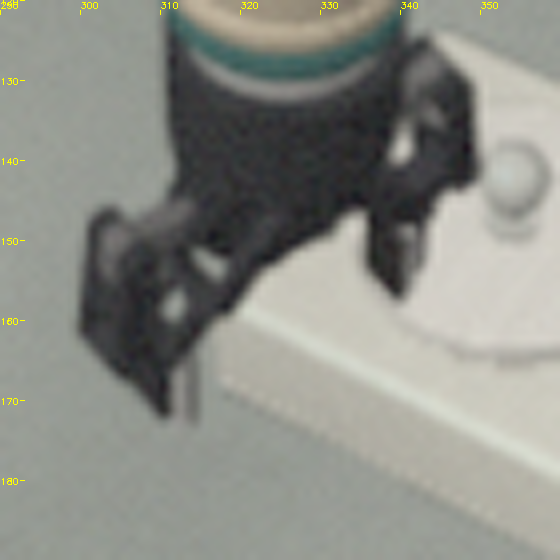

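```bash
python3 - <<'E'
from h import *
go((518.4,-189,160),np.pi/2+.035)
E
python3 -m handwheel '1 10 12 -38 0 0 0;1 10 12 -38 0 0 0;1 10 12 -38 0 0 0;1 10 12 -38 0 0 0;1 10 12 -38 0.006 -0.01 -0.01;1 0 0 0 0 0 0;1 0 0 0 0 0 0';python3 - <<'E'
from h import *
show();go((518.4,-189,160),np.pi/2+.035)
E
```

```text
shift [  81.1   63.5 -188.3] rotvec [-0.011 -0.017 -0.012]
clock: 10.35
eef_pos: [514.3, -209.8, 187.7]
tool_rot: [2.95, 1.559, -1.76]
force: [-0.4, 1.3, 0.5]
width: 85.4
t 10.35 p [ 514.3 -209.8  187.7] w 85.4 F [-0.4  1.3  0.5] q [ 0.36  0.56 -0.05  1.84  0.05  0.74  1.85]
[[-0.002 -1.    -0.002]
 [-0.012 -0.002  1.   ]
 [-1.     0.002 -0.012]]
shift [27.4 -4.2 21.1] rotvec [-0.033 -0.012 -0.003]
```

```bash
python3 -m handwheel '1 27 -4 21 -0.033 -0.012 -0.003;1 0 0 0 0 0 0;1 0 0 0 0 0 0';python3 - <<'E'
from h import *
show();go((518.4,-189,110),np.pi/2+.035)
E
```

```text
clock: 10.65
eef_pos: [517.5, -192.3, 160.8]
tool_rot: [-2.624, 1.568, -1.022]
force: [0.7, -0.3, 0.2]
width: 85.4
t 10.65 p [ 517.5 -192.3  160.8] w 85.4 F [ 0.7 -0.3  0.2] q [ 0.34  0.59 -0.06  1.87  0.06  0.68  1.85]
[[ 0.002 -1.    -0.031]
 [-0.003 -0.031  1.   ]
 [-1.    -0.001 -0.003]]
shift [50.8 -1.   3.4] rotvec [-0.004 -0.003  0.001]
```

```bash
python3 -m handwheel '1 25 -1 3.5 -0.004 -0.003 0;1 25 0 0 0 0 0;1 0 0 0 0 0 0';python3 - <<'E'
from h import *
show();go((518.4,-189,24),np.pi/2+.035)
s=get_image('scene');t=get_image('top')
crop(t,345,185,70,110,5,'t5.png'); crop(s,220,170,80,80,7,'s5.png')
st=ctrl.read_state(); R=Ro.from_euler('xyz',st['tool_rot']).as_matrix();p=st['eef_pos']
for d in(-42.5,42.5): print(proj('scene',p+R@np.array([-5,0,d])))
E
```

```text
clock: 10.95
eef_pos: [521.1, -190.3, 113.2]
tool_rot: [-1.999, 1.563, -0.394]
force: [0.0, 0.1, -0.8]
width: 85.7
t 10.95 p [ 521.1 -190.3  113.2] w 85.7 F [ 0.   0.1 -0.8] q [ 0.33  0.66 -0.05  1.9   0.06  0.57  1.84]
[[ 0.007 -0.999 -0.035]
 [-0.003 -0.035  0.999]
 [-1.    -0.007 -0.003]]
shift [89.2  3.3  1.6] rotvec [-0.    -0.003  0.007]
[[242.73154362 215.13411246]]
[[268.05374822 200.34817327]]
```

View pics/s5.png

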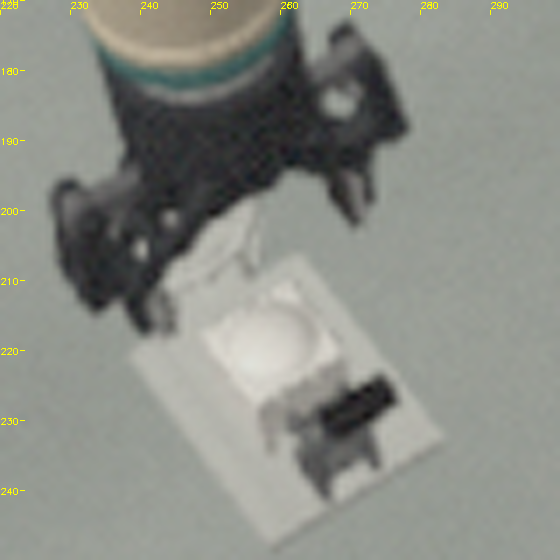

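```bash
python3 -m handwheel '1 20 3.5 1.5 0 -0.003 0.007;1 20 0 0 0 0 0;1 20 0 0 0 0 0;1 0 0 0 0 0 0;1 0 0 0 0 0 0';python3 - <<'E'
from h import *
show();go((517.5,-189,24),np.pi/2+.035)
E
```

```text
clock: 11.55
eef_pos: [526.8, -192.6, 63.3]
tool_rot: [-1.976, 1.55, -0.372]
force: [0.4, -0.8, 0.2]
width: 85.3
t 11.55 p [ 526.8 -192.6   63.3] w 85.3 F [ 0.4 -0.8  0.2] q [ 0.33  0.75 -0.04  1.92  0.07  0.45  1.83]
[[ 0.019 -0.999 -0.034]
 [-0.008 -0.034  0.999]
 [-1.    -0.019 -0.008]]
shift [39.   9.9  4.2] rotvec [-0.001 -0.008  0.019]
```

```bash
python3 -m handwheel '1 8 10 4 0 -0.008 0.019;1 6 0 0 0 0 0;1 0 0 0 0 0 0';python3 - <<'E'
from h import *
show();go((517.5,-189,24),np.pi/2+.035)
E
```

```text
clock: 11.85
eef_pos: [518.1, -189.5, 51.6]
tool_rot: [-1.972, 1.567, -0.368]
force: [0.7, 0.5, -0.1]
width: 85.5
t 11.85 p [ 518.1 -189.5   51.6] w 85.5 F [ 0.7  0.5 -0.1] q [ 0.33  0.76 -0.04  1.94  0.07  0.44  1.83]
[[ 0.004 -0.999 -0.034]
 [-0.001 -0.034  0.999]
 [-1.    -0.004 -0.002]]
shift [27.6  0.6  0.5] rotvec [-0.001 -0.002  0.004]
```

```bash
python3 -m handwheel '1 10 2 0.5 0 0 0.004;1 10 2 0.5 0 0 0.004;1 0 0 0 0 0 0';python3 - <<'E'
from h import *
show();go((517.5,-189,24),np.pi/2+.035)
E
```

```text
clock: 12.15
eef_pos: [514.0, -188.7, 30.4]
tool_rot: [1.981, 1.566, -2.697]
force: [-1.3, 0.6, -1.2]
width: 85.6
t 12.15 p [ 514.  -188.7   30.4] w 85.6 F [-1.3  0.6 -1.2] q [ 0.32  0.8  -0.04  1.95  0.08  0.4   1.83]
[[-0.004 -0.999 -0.034]
 [-0.002 -0.034  0.999]
 [-1.     0.004 -0.002]]
shift [ 6.4 -3.5 -0.4] rotvec [-0.001 -0.002 -0.004]
```

```bash
python3 -m handwheel '1 5 -3.5 -0.4 0 -0.002 -0.004;1 0 0 0 0 0 0;1 0 0 0 0 0 0';python3 - <<'E'
from h import *
show();go((517.5,-189,24),np.pi/2+.035)
s=get_image('scene')
crop(s,220,170,80,80,7,'s6.png')
E
```

```text
clock: 12.45
eef_pos: [517.6, -188.9, 24.2]
tool_rot: [0.881, 1.57, 2.485]
force: [1.0, 0.4, 0.1]
width: 85.4
t 12.45 p [ 517.6 -188.9   24.2] w 85.4 F [1.  0.4 0.1] q [ 0.33  0.81 -0.04  1.94  0.08  0.39  1.83]
[[-0.001 -0.999 -0.034]
 [ 0.001 -0.034  0.999]
 [-1.     0.001  0.001]]
shift [ 0.2  0.1 -0.1] rotvec [-0.001  0.001 -0.001]
```

View pics/s6.png

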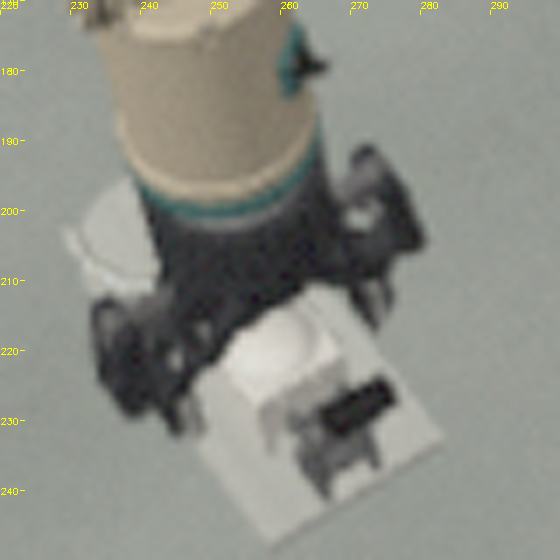

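Run:
```python
from h import *
c=np.array([517.5,-189,0])
for z in(29,58): print(z,proj('scene',c+[0,0,z]),proj('scene',c+[10,0,z]),proj('scene',c+[0,10,z]))
R=Ro.from_euler('xyz',ctrl.read_state()['tool_rot']).as_matrix();p=ctrl.read_state()['eef_pos']
for d in(-43,43):
  for y in (-11,11): print(d,y,proj('scene',p+R@np.array([-5,y,d])))
# block corners predicted at z=52
for a in(-22.5,22.5):
  for b in(-22.5,22.5):print(a,b,proj('scene',c+[a-.034*b,b+.034*a,52]))
```

```text
29 [[259.08684408 222.2327526 ]] [[260.72742626 224.57257124]] [[261.9374983  220.63226002]]
58 [[257.88941339 217.30731749]] [[259.5549838  219.67194568]] [[260.79296462 215.69003023]]
-43 -11 [[248.82494894 232.08959242]]
-43 11 [[245.06443009 226.97292369]]
43 -11 [[272.96116594 217.51315181]]
43 11 [[269.1081181  212.60134838]]
-22.5 -22.5 [[247.81884309 216.99510616]]
-22.5 22.5 [[260.5610143  209.46733343]]
22.5 -22.5 [[255.65754187 227.443522  ]]
22.5 22.5 [[268.50183419 219.69117511]]
```

```bash
python3 -m handwheel '0.3 0 0 0 0 0 0;-0.3 0 0 0 0 0 0;-0.3 0 0 0 0 0 0;-0.3 0 0 0 0 0 0;-0.3 0 0 0 0 0 0;-0.3 0 0 0 0 0 0';python3 - <<'E'
from h import *
show()
E
```

```text
clock: 13.1
eef_pos: [518.0, -189.0, 25.0]
tool_rot: [-0.851, 1.57, 0.754]
force: [0.3, -0.4, -0.8]
width: 44.0
t 13.1 p [ 518. -189.   25.] w 44.0 F [ 0.3 -0.4 -0.8] q [ 0.33  0.81 -0.04  1.94  0.08  0.39  1.83]
[[ 0.    -0.999 -0.034]
 [ 0.    -0.034  0.999]
 [-1.    -0.     0.   ]]
```

```bash
python3 -m handwheel '-0.4 -5 0 0 0 0 0;-0.4 -10 0 0 0 0 0;-0.4 -15 0 0 0 0 0;-0.4 -15 0 0 0 0 0;-0.4 -20 0 0 0 0 0;-0.4 0 0 0 0 0 0;-0.4 0 0 0 0 0 0';python3 - <<'E'
from h import *
show();go((518,-189,200),np.pi/2+.034)
s=get_image('scene');t=get_image('top')
crop(s,220,150,80,80,7,'s7.png')
E
```

```text
clock: 13.8
eef_pos: [514.7, -188.1, 92.1]
tool_rot: [1.178, 1.564, 2.782]
force: [-0.4, -0.9, -5.9]
width: 44.3
t 13.8 p [ 514.7 -188.1   92.1] w 44.3 F [-0.4 -0.9 -5.9] q [ 0.33  0.7  -0.05  1.92  0.07  0.53  1.84]
[[-0.006 -0.999 -0.034]
 [ 0.002 -0.034  0.999]
 [-1.     0.006  0.003]]
shift [-107.9   -2.6   -0.8] rotvec [-0.     0.003 -0.006]
```

View pics/s7.png

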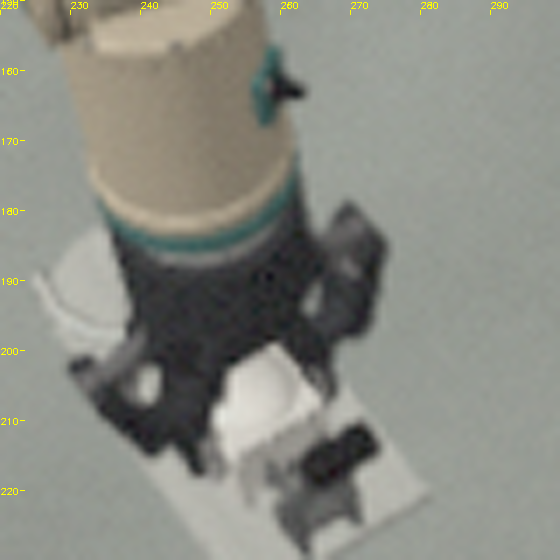

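```bash
python3 -m handwheel '-0.4 -25 0 0 0 0 0;-0.4 -25 0 0 0 0 0;-0.4 -25 0 0 0 0 0;-0.4 -25 0 0 0 0 0;-0.4 -10 0 30 0 0 0;-0.4 0 0 30 0 0 0;-0.4 0 0 30 0 0 0;-0.4 0 0 30 0 0 0;-0.4 0 0 30 0 0 0;-0.4 0 0 30 0 0 0';python3 - <<'E'
from h import *
show();go((477,193.4,210),np.pi/2+.39)
E
```

```text
clock: 14.9
eef_pos: [503.6, -8.2, 195.9]
tool_rot: [1.428, 1.545, 3.02]
force: [0.4, -0.1, -5.6]
width: 44.5
t 14.9 p [503.6  -8.2 195.9] w 44.5 F [ 0.4 -0.1 -5.6] q [ 0.01  0.49 -0.06  1.94  0.04  0.73  1.51]
[[-0.026 -0.999 -0.022]
 [ 0.003 -0.022  1.   ]
 [-1.     0.026  0.004]]
shift [-12.7  22.5 202.2] rotvec [-0.368  0.008 -0.025]
```

```bash
python3 -m handwheel '-0.4 -5 4 33 0 0.002 -0.006;-0.4 -5 4 33 0 0.002 -0.006;-0.4 -3 4 33 0 0.002 -0.006;-0.4 0 4 33 0 0.002 -0.006;-0.4 0 4 33 0 0 0;-0.4 0 0 8 -0.09 0 0;-0.4 0 0 0 -0.09 0 0;-0.4 0 0 0 -0.09 0 0;-0.4 0 0 0 -0.09 0 0;-0.4 0 0 0 0 0 0';python3 - <<'E'
from h import *
show();go((477,193.4,180),np.pi/2+.39)
E
```

```text
clock: 15.9
eef_pos: [470.1, 177.8, 198.9]
tool_rot: [1.481, 1.549, -2.823]
force: [-0.7, -0.5, -5.3]
width: 44.6
t 15.9 p [470.1 177.8 198.9] w 44.6 F [-0.7 -0.5 -5.3] q [-0.29  0.49 -0.17  1.95  0.12  0.74  1.44]
[[-0.02  -0.917 -0.397]
 [-0.007 -0.397  0.918]
 [-1.     0.021  0.002]]
shift [ 18.7 -12.9  11.5] rotvec [ 0.019  0.002 -0.021]
```

```bash
python3 -m handwheel '-0.4 10 -13 11.5 0.01 0.002 -0.021;-0.4 8 0 0 0 0 0;-0.4 0 0 0 0 0 0;-0.4 0 0 0 0 0 0';python3 - <<'E'
from h import *
show();go((477,193.4,180),np.pi/2+.40)
s=get_image('scene');t=get_image('top')
cv2.imwrite('pics/scene8.png',s);cv2.imwrite('pics/top8.png',t)
crop(s,300,90,100,85,7,'s8.png');crop(t,210,200,100,100,6,'t8.png')
E
```

```text
clock: 16.3
eef_pos: [475.9, 191.8, 177.7]
tool_rot: [1.748, 1.565, -2.575]
force: [1.7, 0.9, -4.4]
width: 44.2
t 16.3 p [475.9 191.8 177.7] w 44.2 F [ 1.7  0.9 -4.4] q [-0.33  0.53 -0.16  1.95  0.13  0.68  1.39]
[[-0.005 -0.925 -0.38 ]
 [-0.003 -0.38   0.925]
 [-1.     0.006 -0.001]]
shift [-2.3 -1.6  1.1] rotvec [-0.01  -0.001 -0.006]
```

View pics/s8.png

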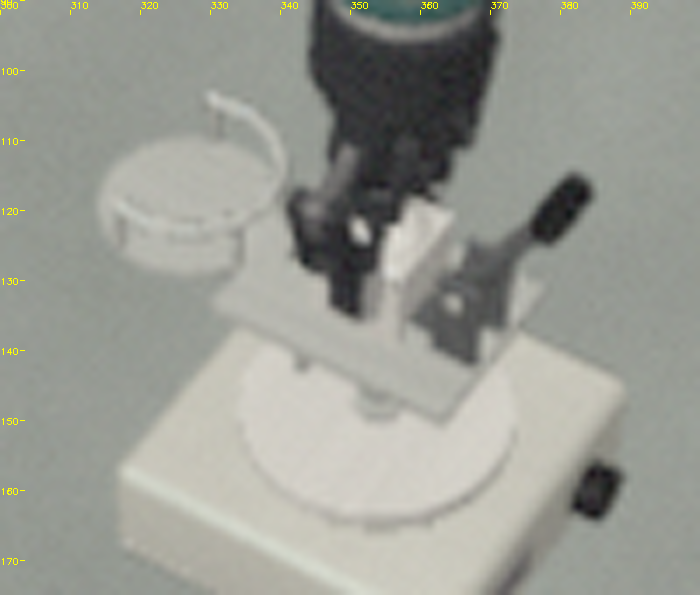

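View pics/t8.png

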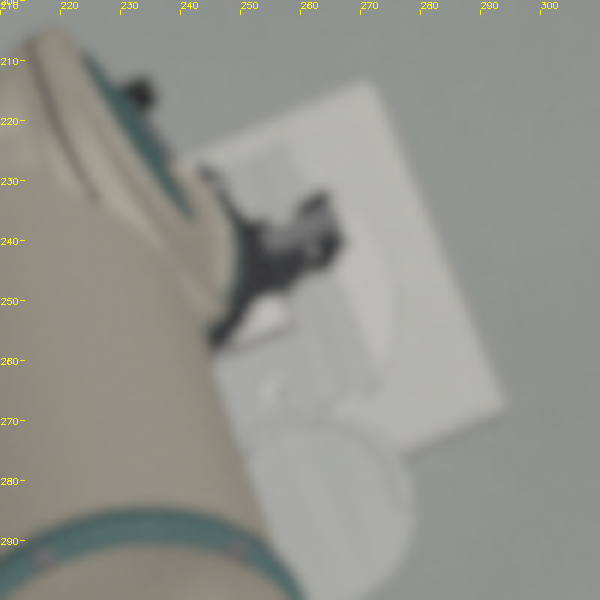

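```bash
cat > m.py <<'E'
from h import *
from scipy.optimize import least_squares
np.set_printoptions(precision=2,suppress=True)
def carrier(pts,n,z0,yaw0,fy=True):
    """pts: list of (local xyz with z above underside, uv). fit x,y(,yaw)"""
    L=np.array([p[0] for p in pts],float);U=np.array([p[1] for p in pts],float)
    def W(v):
        c,s=np.cos(v[2]),np.sin(v[2]);return np.c_[v[0]+c*L[:,0]-s*L[:,1],v[1]+s*L[:,0]+c*L[:,1],z0+L[:,2]]
    f=lambda v:(proj(n,W(v))-U).ravel()
    r=least_squares(f,[477,193,yaw0]);return r.x,r.fun.reshape(-1,2)
E
python3 - <<'E'
from m import *
z0=152.7
S=[((60,-45,6),(363.6,149.3)),((-60,-45,6),(330.7,132.9)),((60,45,6),(377.1,130.7)),((79,0,111),(380.3,119.7)),((-100,0,6),(300+190/7,90+200/7))]
T=[((-42,0,6),(255,265)),((-60,-45,6),(272.5,264.7)),((60,-45,6),(258.3,224)),((-100,0,6),(265,284.2))]
print(carrier(S,'scene',z0,.4));print(carrier(T,'top',z0,.4))
def mixer(n,ball,pin,box):
    L=[((0,0,110),ball),((-42,0,109),pin)]+box
    return carrier(L,n,0,.4)
print(mixer('top',(251.8,251.2),(258,265.2),[]));print(mixer('scene',(354,142.3),(343,136.7),[]))
E
```

```text
(array([477.4 , 193.02,   0.39]), array([[-0.17,  0.21],
       [-0.44,  0.2 ],
       [ 1.1 ,  0.17],
       [-0.73, -0.94],
       [ 0.32,  0.42]]))
(array([473.98, 188.4 ,   0.39]), array([[ 0.76, -0.2 ],
       [ 1.3 , -0.29],
       [-0.72, -0.43],
       [-1.34,  0.88]]))
(array([474.28, 192.4 ,   0.43]), array([[ 0.09,  0.18],
       [-0.09, -0.18]]))
(array([478.31, 194.03,   0.36]), array([[-0.06, -0.05],
       [ 0.06,  0.05]]))
```

Run:
```python
from h import *
t=cv2.imread('pics/top8.png');g=cv2.cvtColor(t,cv2.COLOR_BGR2GRAY)
c=g[215:305,240:300].astype(float);c=np.clip((c-100)/(200-100),0,1) if 0 else (c-np.percentile(c,5))/(np.percentile(c,99.5)-np.percentile(c,5));c=np.clip(c,0,1)**2*255
cv2.imwrite('pics/x.png',c.astype(np.uint8))
crop(np.dstack([c]*3).astype(np.uint8),0,0,60,90,6,'t8e.png',1)
```

```text
(no output)
```

View pics/t8e.png

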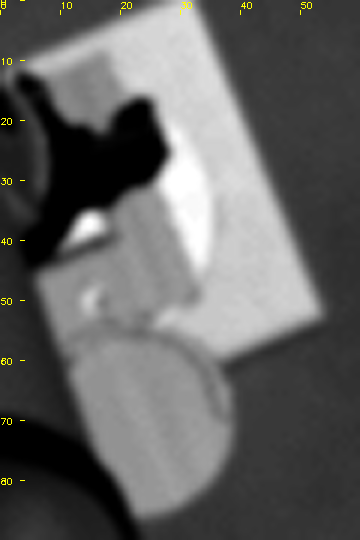

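Run:
```python
from m import *
z0=152.7
T=[((-42,0,6),(256,264.8)),((-60,-45,6),(273.3,264.7)),((60,-45,6),(258,223)),((-100,0,6),(263.3,285.8))]
print(carrier(T,'top',z0,.4))
```

```text
(array([474.19, 188.15,   0.37]), array([[-0.36,  0.01],
       [ 0.38, -0.  ],
       [ 0.07,  0.59],
       [-0.08, -0.58]]))
```

```bash
cat >> m.py <<'E'
def joint(S,T,z0,yaw0,x0=(477,193)):
    LS=np.array([p[0] for p in S],float);US=np.array([p[1] for p in S],float)
    LT=np.array([p[0] for p in T],float);UT=np.array([p[1] for p in T],float)
    def W(v,L):
        c,s=np.cos(v[3]),np.sin(v[3]);return np.c_[v[0]+c*L[:,0]-s*L[:,1],v[1]+s*L[:,0]+c*L[:,1],v[2]+L[:,2]]
    f=lambda v:np.r_[(proj('scene',W(v,LS))-US).ravel(),(proj('top',W(v,LT))-UT).ravel()]
    r=least_squares(f,[*x0,z0,yaw0]);return r.x,r.fun.reshape(-1,2)
E
python3 - <<'E'
from m import *
S=[((60,-45,6),(363.6,149.3)),((-60,-45,6),(330.7,132.9)),((60,45,6),(377.1,130.7)),((79,0,111),(380.3,119.7)),((-100,0,6),(300+190/7,90+200/7))]
T=[((-42,0,6),(256,264.8)),((-60,-45,6),(273.3,264.7)),((60,-45,6),(258,223)),((-100,0,6),(263.3,285.8))]
print(joint(S,T,152,.4))
B=[[((0,0,28),(354.2,142.2)),((-42,0,27),(343,136.7))],[((0,0,28),(251.8,251.15)),((-42,0,27),(258,265.2))]]
print(joint(*B,82,.4))
E
```

```text
(array([475.24, 191.17, 151.29,   0.38]), array([[-1.15,  0.33],
       [-1.33,  0.3 ],
       [ 0.17,  0.33],
       [-1.77, -0.76],
       [-0.52,  0.53],
       [-1.19, -0.43],
       [-0.47, -0.7 ],
       [-1.31,  0.21],
       [-0.64, -1.17]]))
(array([475.53, 194.19,  79.76,   0.41]), array([[-0.76, -0.06],
       [-0.78,  0.38],
       [-0.4 , -0.15],
       [-0.83, -0.48]]))
```

```bash
python3 - <<'E'
from h import *
go((476.2,194.8,155),np.pi/2+.40)
E
python3 -m handwheel '-0.4 8 -1.5 2.5 -0.01 0 -0.006;-0.4 8 0 0 0 0 0;-0.4 0 0 0 0 0 0';python3 - <<'E'
from h import *
show();go((476.2,194.8,155),np.pi/2+.40)
E
```

```text
shift [23.  -1.6  3. ] rotvec [-0.01  -0.001 -0.005]
clock: 16.7
eef_pos: [476.9, 193.9, 161.4]
tool_rot: [-2.17, 1.568, -0.199]
force: [-0.7, 0.6, -4.8]
width: 44.3
t 16.7 p [476.9 193.9 161.4] w 44.3 F [-0.7  0.6 -4.8] q [-0.34  0.55 -0.15  1.97  0.14  0.63  1.39]
[[ 0.003 -0.921 -0.389]
 [-0.001 -0.389  0.921]
 [-1.    -0.002 -0.002]]
shift [6.4 0.3 1.1] rotvec [-0.001 -0.002  0.002]
```

```bash
python3 -m handwheel '-0.4 6 0.3 1 0 -0.002 0.002;-0.4 0 0 0 0 0 0;-0.4 0 0 0 0 0 0';python3 - <<'E'
from h import *
show();go((476.2,194.8,155),np.pi/2+.40)
s=get_image('scene');t=get_image('top')
cv2.imwrite('pics/scene9.png',s);cv2.imwrite('pics/top9.png',t)
crop(s,300,90,90,75,8,'s9.png')
g=cv2.cvtColor(t,cv2.COLOR_BGR2GRAY)
c=g[215:305,240:300].astype(float);c=(c-np.percentile(c,5))/(np.percentile(c,99.5)-np.percentile(c,5));c=np.clip(c,0,1)**2*255
crop(np.dstack([c]*3).astype(np.uint8),0,0,60,90,6,'t9e.png',1)
E
```

```text
clock: 17.0
eef_pos: [476.1, 194.7, 154.5]
tool_rot: [0.636, 1.57, 2.606]
force: [0.6, -0.3, -4.8]
width: 44.2
t 17.0 p [476.1 194.7 154.5] w 44.2 F [ 0.6 -0.3 -4.8] q [-0.34  0.56 -0.15  1.97  0.14  0.62  1.39]
[[-0.001 -0.921 -0.389]
 [ 0.    -0.389  0.921]
 [-1.     0.     0.001]]
shift [-0.5 -0.1  0. ] rotvec [-0.001  0.001 -0.   ]
```

View pics/s9.png

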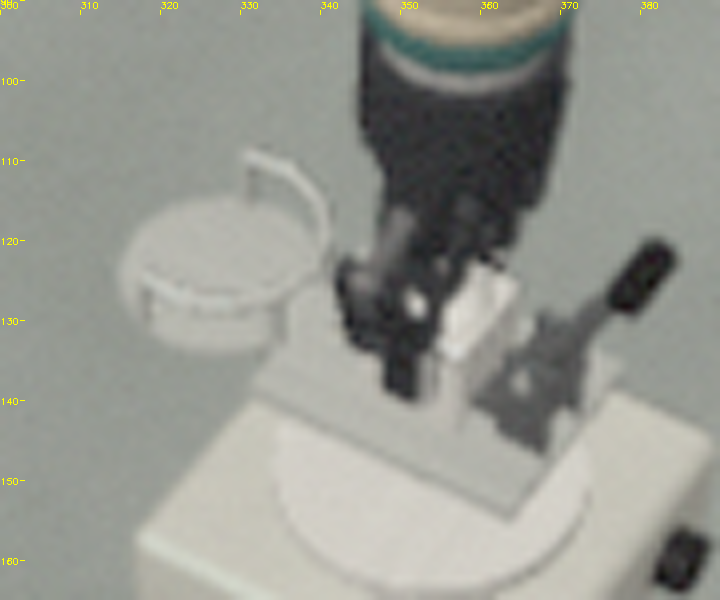

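View pics/t9e.png

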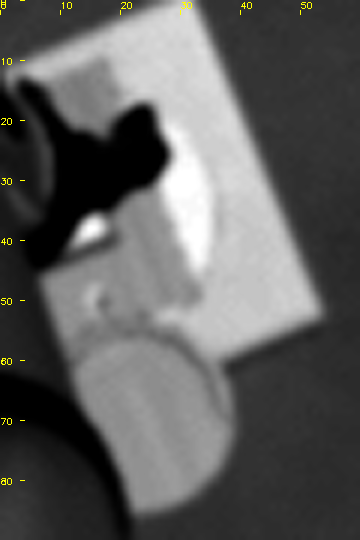

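Run:
```python
from m import *
for yaw in(.38,.40):
  c,s=np.cos(yaw),np.sin(yaw)
  for z in(6,0): print(yaw,z,(proj('top',(475.44-42*c,194.1-42*s,128.1+z))[0]-[240,215])*6)
print((proj('top',(475.53-42*np.cos(.41),194.19-42*np.sin(.41),79.76+27))[0]-[240,215])*6)
S=[((60,-45,6),(300+512/8,90+515/8)),((-60,-45,6),(300+254/8,90+380/8)),((60,45,6),(300+622/8,90+360/8)),((79,0,111),(300+642/8,90+276/8)),((-100,0,6),(300+225/8,90+247/8))]
T=[((-60,-45,6),(240+201/6,215+297/6)),((60,-45,6),(240+108/6,215+53/6)),((-100,0,6),(240+141/6,215+421/6))]
r=joint(S,T,128,.4);print(r)
```

```text
0.38 6 [ 90.79 297.68]
0.38 0 [ 93.04 298.1 ]
0.4 6 [ 92.5  296.95]
0.4 0 [ 94.74 297.37]
[103.15 298.26]
(array([476.94, 194.12, 131.82,   0.37]), array([[-1.13, -0.67],
       [-1.34, -0.43],
       [ 0.05,  0.33],
       [-1.35, -0.78],
       [-0.24,  2.14],
       [-0.99, -0.59],
       [-0.88, -0.24],
       [-1.22, -1.1 ]]))
```

```bash
python3 -m handwheel '-0.4 4 0 0 -0.012 0 0;-0.4 4 0 0 0 0 0;-0.4 0 0 0 0 0 0';python3 - <<'E'
from h import *
show();go((476.2,194.8,140),np.pi/2+.41)
E
```

```text
clock: 17.4
eef_pos: [476.4, 194.8, 146.4]
tool_rot: [-0.868, 1.57, 1.115]
force: [-0.7, -0.1, -4.8]
width: 44.1
t 17.4 p [476.4 194.8 146.4] w 44.1 F [-0.7 -0.1 -4.8] q [-0.34  0.57 -0.15  1.98  0.15  0.6   1.39]
[[ 0.    -0.916 -0.401]
 [ 0.001 -0.401  0.916]
 [-1.    -0.001  0.001]]
shift [6.4 0.2 0.1] rotvec [0.002 0.001 0.001]
```

```bash
python3 -m handwheel '-0.4 4 0 0 0 0 0;-0.4 3 0 0 0 0 0;-0.4 0 0 0 0 0 0';python3 - <<'E'
from h import *
show();go((476.2,194.8,135),np.pi/2+.41)
E
```

```text
clock: 17.7
eef_pos: [476.4, 194.8, 138.7]
tool_rot: [-0.816, 1.57, 1.167]
force: [0.2, 0.1, -5.2]
width: 43.9
t 17.7 p [476.4 194.8 138.7] w 43.9 F [ 0.2  0.1 -5.2] q [-0.34  0.59 -0.15  1.99  0.15  0.58  1.39]
[[ 0.    -0.916 -0.4  ]
 [ 0.001 -0.4    0.916]
 [-1.    -0.001  0.001]]
shift [3.7 0.2 0.1] rotvec [0.002 0.001 0.001]
```

```bash
python3 -m handwheel '-0.4 3 0 0 0 0 0;-0.4 0 0 0 0 0 0';python3 -c "
from h import *
show()"; python3 -m handwheel '-0.4 3 0 0 0 0 0;-0.4 0 0 0 0 0 0';python3 -c "
from h import *
show()"
```

```text
clock: 17.9
eef_pos: [476.4, 194.8, 135.3]
tool_rot: [-0.652, 1.57, 1.331]
force: [-0.3, -0.1, -5.3]
width: 44.6
t 17.9 p [476.4 194.8 135.3] w 44.6 F [-0.3 -0.1 -5.3] q [-0.34  0.59 -0.15  1.99  0.15  0.57  1.39]
[[ 0.    -0.916 -0.4  ]
 [ 0.001 -0.4    0.916]
 [-1.    -0.     0.   ]]
clock: 18.1
eef_pos: [476.5, 194.8, 132.2]
tool_rot: [-0.879, 1.57, 1.103]
force: [-0.4, 0.2, -5.6]
width: 44.0
t 18.1 p [476.5 194.8 132.2] w 44.0 F [-0.4  0.2 -5.6] q [-0.34  0.6  -0.15  1.99  0.15  0.56  1.39]
[[ 0.    -0.916 -0.4  ]
 [ 0.001 -0.4    0.916]
 [-1.    -0.001  0.001]]
```

Underside ≈107, already below the pin tip and with no contact force. Carrying on.

```bash
python3 -m handwheel '-0.4 3 0 0 0 0 0;-0.4 0 0 0 0 0 0;-0.4 3 0 0 0 0 0;-0.4 0 0 0 0 0 0';python3 -c "
from h import *
show()"; python3 -m handwheel '-0.4 3 0 0 0 0 0;-0.4 0 0 0 0 0 0';python3 -c "
from h import *
show()"
```

```text
clock: 18.5
eef_pos: [476.6, 194.9, 125.7]
tool_rot: [-1.021, 1.57, 0.962]
force: [0.9, 0.0, -5.4]
width: 44.0
t 18.5 p [476.6 194.9 125.7] w 44.0 F [ 0.9  0.  -5.4] q [-0.34  0.61 -0.14  2.    0.16  0.55  1.38]
[[ 0.001 -0.916 -0.4  ]
 [ 0.001 -0.4    0.916]
 [-1.    -0.001  0.001]]
clock: 18.7
eef_pos: [476.6, 194.9, 122.5]
tool_rot: [-1.065, 1.57, 0.918]
force: [-0.3, -0.3, -4.9]
width: 44.3
t 18.7 p [476.6 194.9 122.5] w 44.3 F [-0.3 -0.3 -4.9] q [-0.35  0.61 -0.14  2.    0.16  0.54  1.38]
[[ 0.001 -0.916 -0.4  ]
 [ 0.001 -0.4    0.916]
 [-1.    -0.001  0.001]]
```

```bash
python3 -m handwheel '-0.4 3 0 0 0 0 0;-0.4 0 0 0 0 0 0;-0.4 3 0 0 0 0 0;-0.4 0 0 0 0 0 0;-0.4 3 0 0 0 0 0;-0.4 0 0 0 0 0 0';python3 -c "
from h import *
show()"; python3 -m handwheel '-0.4 2 0 0 0 0 0;-0.4 0 0 0 0 0 0';python3 -c "
from h import *
show()";python3 -m handwheel '-0.4 2 0 0 0 0 0;-0.4 0 0 0 0 0 0';python3 -c "
from h import *
show()"
```

```text
clock: 19.3
eef_pos: [476.7, 195.0, 112.7]
tool_rot: [-1.11, 1.57, 0.873]
force: [0.4, 0.1, -6.1]
width: 44.5
t 19.3 p [476.7 195.  112.7] w 44.5 F [ 0.4  0.1 -6.1] q [-0.35  0.63 -0.14  2.    0.16  0.52  1.38]
[[ 0.001 -0.916 -0.4  ]
 [ 0.001 -0.4    0.916]
 [-1.    -0.001  0.001]]
clock: 19.5
eef_pos: [476.8, 195.0, 110.5]
tool_rot: [-1.098, 1.57, 0.884]
force: [-0.6, 0.2, -5.6]
width: 44.5
t 19.5 p [476.8 195.  110.5] w 44.5 F [-0.6  0.2 -5.6] q [-0.35  0.63 -0.14  2.01  0.16  0.51  1.38]
[[ 0.001 -0.916 -0.4  ]
 [ 0.001 -0.4    0.916]
 [-1.    -0.001  0.001]]
clock: 19.7
eef_pos: [476.8, 195.0, 108.3]
tool_rot: [-1.132, 1.569, 0.851]
force: [-0.1, -0.4, -5.3]
width: 44.2
t 19.7 p [476.8 195.  108.3] w 44.2 F [-0.1 -0.4 -5.3] q [-0.35  0.64 -0.14  2.01  0.17  0.51  1.38]
[[ 0.001 -0.916 -0.4  ]
 [ 0.001 -0.4    0.916]
 [-1.    -0.001  0.001]]
```

```bash
python3 -m handwheel '-0.4 1.5 0 0 0 0 0;-0.4 0 0 0 0 0 0';python3 -c "
from h import *
show()";python3 -m handwheel '-0.4 1.5 0 0 0 0 0;-0.4 0 0 0 0 0 0';python3 -c "
from h import *
show()
s=get_image('scene')
crop(s,300,90,90,75,8,'s10.png')"
```

```text
clock: 19.9
eef_pos: [477.1, 195.1, 107.0]
tool_rot: [-1.301, 1.569, 0.682]
force: [-0.2, 0.1, -4.4]
width: 43.8
t 19.9 p [477.1 195.1 107. ] w 43.8 F [-0.2  0.1 -4.4] q [-0.35  0.64 -0.13  2.01  0.17  0.5   1.38]
[[ 0.001 -0.916 -0.4  ]
 [ 0.001 -0.4    0.916]
 [-1.    -0.002  0.001]]
clock: 20.1
eef_pos: [477.2, 195.2, 107.4]
tool_rot: [-1.529, 1.568, 0.454]
force: [0.1, 0.5, -5.7]
width: 44.0
t 20.1 p [477.2 195.2 107.4] w 44.0 F [ 0.1  0.5 -5.7] q [-0.35  0.64 -0.13  2.01  0.17  0.5   1.38]
[[ 0.002 -0.916 -0.4  ]
 [ 0.001 -0.4    0.916]
 [-1.    -0.003  0.   ]]
```

View pics/s10.png

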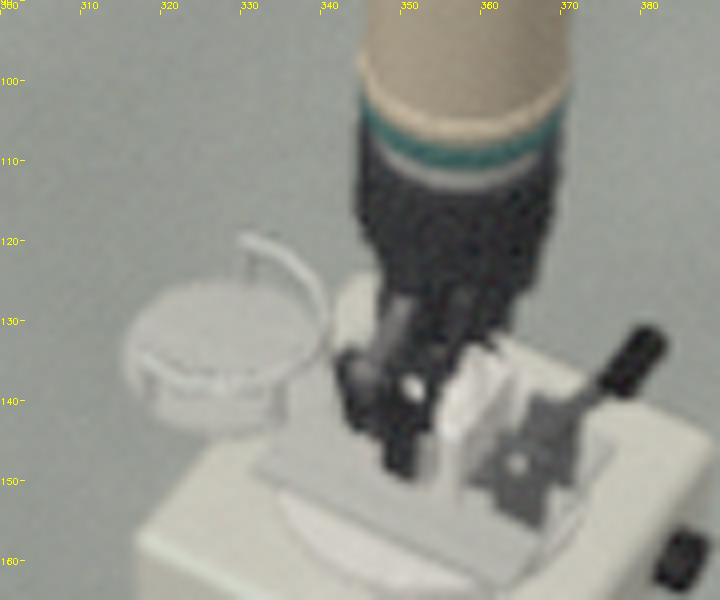

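```bash
python3 -m handwheel '-0.4 5 0 0 0 0 0;-0.4 0 0 0 0 0 0';python3 -c "
from h import *
show()";python3 -m handwheel '-0.4 8 0 0 0 0 0';python3 -c "
from h import *
show()"
```

```text
clock: 20.35
eef_pos: [478.0, 195.5, 108.1]
tool_rot: [-1.757, 1.565, 0.225]
force: [-0.9, -1.0, -5.4]
width: 44.0
t 20.35 p [478.  195.5 108.1] w 44.0 F [-0.9 -1.  -5.4] q [-0.35  0.64 -0.13  2.01  0.17  0.5   1.37]
[[ 0.006 -0.917 -0.4  ]
 [ 0.001 -0.4    0.917]
 [-1.    -0.006 -0.001]]
clock: 20.45
eef_pos: [479.0, 195.9, 104.6]
tool_rot: [-1.787, 1.561, 0.195]
force: [-14.5, -7.6, 74.3]
width: 44.6
t 20.45 p [479.  195.9 104.6] w 44.6 F [-14.5  -7.6  74.3] q [-0.36  0.64 -0.13  2.01  0.17  0.49  1.37]
[[ 0.009 -0.917 -0.399]
 [ 0.002 -0.399  0.917]
 [-1.    -0.009 -0.002]]
```

```bash
python3 -m handwheel '-0.4 0 0 0 0 0 0;-0.4 0 0 0 0 0 0';python3 -c "
from h import *
show();go((477.2,195.2,107),np.pi/2+.41)"
```

```text
clock: 20.65
eef_pos: [478.8, 195.9, 105.7]
tool_rot: [-1.79, 1.56, 0.192]
force: [0.8, 0.6, -5.4]
width: 44.4
t 20.65 p [478.8 195.9 105.7] w 44.4 F [ 0.8  0.6 -5.4] q [-0.36  0.64 -0.13  2.01  0.17  0.49  1.37]
[[ 0.01  -0.917 -0.4  ]
 [ 0.002 -0.4    0.917]
 [-1.    -0.01  -0.002]]
shift [-1.4  1.7  0. ] rotvec [ 0.001 -0.002  0.01 ]
```

```bash
python3 -m handwheel '-0.4 0 1.7 0 0 -0.002 0.01;-0.4 0 0 0 0 0 0';python3 -c "
from h import *
show()";python3 -m handwheel '-0.4 2 0 0 0 0 0';python3 -c "
from h import *
show()"
```

```text
clock: 20.85
eef_pos: [477.2, 195.3, 104.8]
tool_rot: [1.562, 1.57, -2.739]
force: [-5.0, -0.5, 9.7]
width: 44.1
t 20.85 p [477.2 195.3 104.8] w 44.1 F [-5.  -0.5  9.7] q [-0.35  0.64 -0.13  2.01  0.17  0.5   1.38]
[[-0.001 -0.917 -0.4  ]
 [-0.    -0.4    0.917]
 [-1.     0.001  0.   ]]
clock: 20.95
eef_pos: [477.0, 195.3, 104.4]
tool_rot: [1.876, 1.569, -2.425]
force: [-11.2, -3.8, 44.2]
width: 43.9
t 20.95 p [477.  195.3 104.4] w 43.9 F [-11.2  -3.8  44.2] q [-0.35  0.65 -0.13  2.01  0.17  0.5   1.37]
[[-0.001 -0.917 -0.4  ]
 [-0.001 -0.4    0.917]
 [-1.     0.001 -0.   ]]
```

```bash
python3 -m handwheel '-0.4 0 0 0 0 0 0;-0.4 0 0 0 0 0 0';python3 -c "
from h import *
show()"; python3 -m handwheel '-0.2 0 0 0 0 0 0;0 0 0 0 0 0 0;0.2 0 0 0 0 0 0;0.2 0 0 0 0 0 0;0.2 0 0 0 0 0 0;0.4 0 0 0 0 0 0;0.4 0 0 0 0 0 0;0.4 0 0 0 0 0 0';python3 -c "
from h import *
show()
s=get_image('scene')
crop(s,300,90,90,75,8,'s11.png')"
```

```text
clock: 21.15
eef_pos: [477.1, 195.4, 104.6]
tool_rot: [1.821, 1.569, -2.48]
force: [-1.3, -0.4, 1.4]
width: 44.3
t 21.15 p [477.1 195.4 104.6] w 44.3 F [-1.3 -0.4  1.4] q [-0.35  0.65 -0.13  2.01  0.17  0.5   1.38]
[[-0.001 -0.917 -0.4  ]
 [-0.001 -0.4    0.917]
 [-1.     0.001 -0.   ]]
clock: 21.95
eef_pos: [478.5, 195.9, 103.5]
tool_rot: [1.163, 1.57, -3.139]
force: [-0.7, -0.6, 0.2]
width: 59.6
t 21.95 p [478.5 195.9 103.5] w 59.6 F [-0.7 -0.6  0.2] q [-0.35  0.65 -0.13  2.    0.17  0.5   1.38]
[[-0.    -0.917 -0.4  ]
 [-0.    -0.4    0.917]
 [-1.     0.     0.   ]]
```

View pics/s11.png

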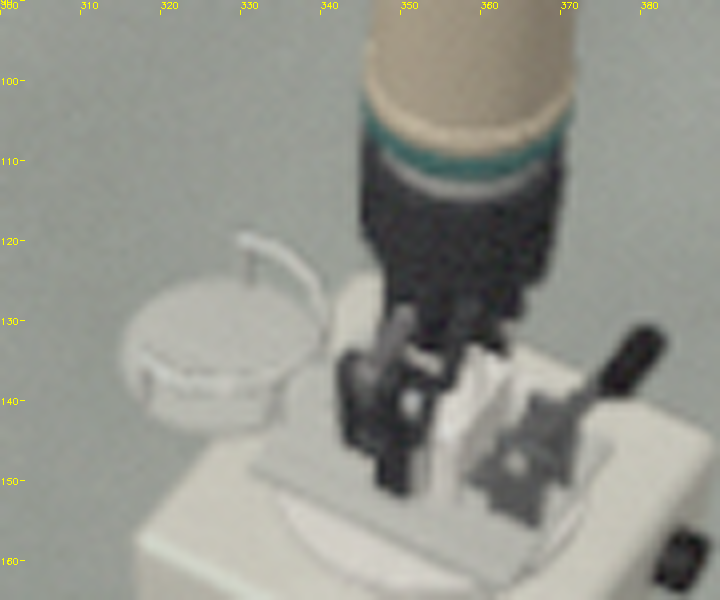

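```bash
python3 -m handwheel '0.8 0 0 0 0 0 0;0.8 -3 0 0 0 0 0;0.8 -8 0 0 0 0 0;0.8 -15 0 0 0 0 0;0.8 -20 0 0 0 0 0;0.8 -25 0 0 0 0 0;0.8 -25 20 0 0 0 0;0.8 0 40 0 0 0 0;0.8 0 40 0 0 0 0;0.8 0 0 0 0 0 0';python3 - <<'E'
from h import *
show()
s=get_image('scene');t=get_image('top')
cv2.imwrite('pics/scene12.png',s);cv2.imwrite('pics/top12.png',t)
crop(s,300,90,95,80,8,'s12.png');crop(t,210,200,100,100,6,'t12.png')
E
```

```text
clock: 23.0
eef_pos: [384.7, 155.2, 207.2]
tool_rot: [-1.595, 1.567, 0.387]
force: [0.3, -0.1, 0.4]
width: 76.9
t 23.0 p [384.7 155.2 207.2] w 76.9 F [ 0.3 -0.1  0.4] q [-0.31  0.35 -0.19  2.17  0.11  0.62  1.41]
[[ 0.004 -0.917 -0.4  ]
 [ 0.002 -0.4    0.917]
 [-1.    -0.004 -0.   ]]
```

View pics/s12.png

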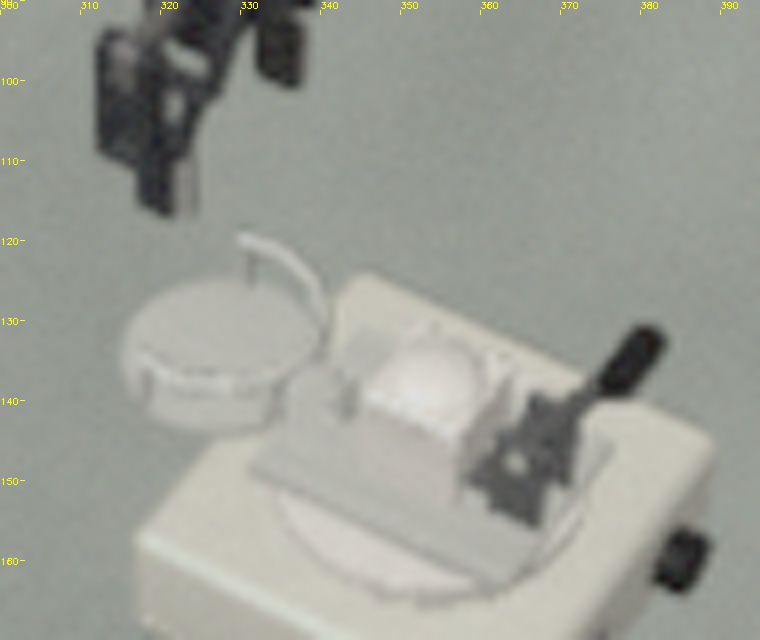

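View pics/t12.png

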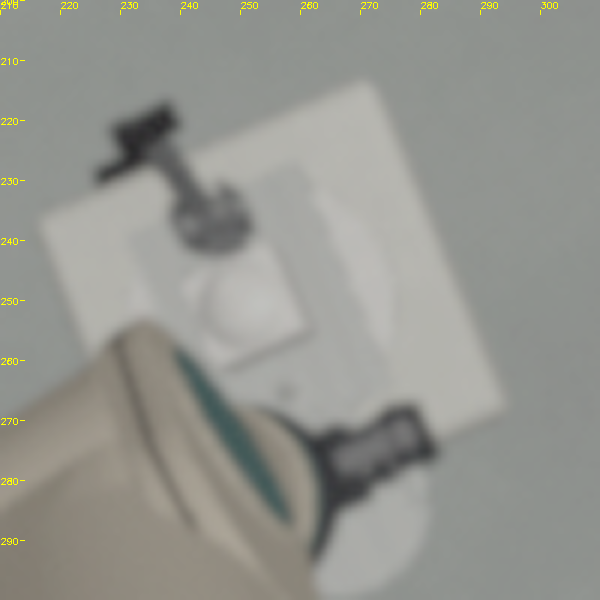

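```bash
python3 - <<'E'
from m import *
print(tri((234.2,221.7),(379.3,134.5)))
S=[((60,-45,6),(363.4,162.8)),((-60,-45,6),(331.2,148.5)),((60,45,6),(376.8,146.3)),((-100,0,6),(300+225/8,90+357/8))]
T=[((-42,0,6+21),(257.6,265.2)),((60,-45,6),(259,226.5)),((-22.5,-22.5,52),(210+308/6,200+330/6)),((-22.5,22.5,52),(210+228/6,200+372/6))]
print(joint(S,T,80,.4))
go((477+.921*82,195+.389*82,240),np.pi/2+.4)
E
python3 -m handwheel '-1 -30 0 0 0 0 0;-1 -20 -20 0 0 0 0;-1 0 -40 0 0 0 0;-1 0 -40 0 0 0 0;-1 0 -40 0 0 0 0;-1 0 -35 0 0 0 0;-1 0 0 0 0 0 0';python3 - <<'E'
from h import *
show();go((477+.921*82,195+.389*82,225),np.pi/2+.4)
E
```

```text
(array([549.5 , 228.51, 190.43]), np.float64(0.9297417358372653), np.float64(0.8180297346518708))
(array([475.24, 194.44,  76.63,   0.42]), array([[-0.86,  1.22],
       [-1.03,  0.31],
       [-0.95, -0.91],
       [-1.26,  0.4 ],
       [-0.16, -0.42],
       [-0.03, -0.17],
       [-0.72, -0.43],
       [-2.34, -0.49]]))
shift [ -30.3 -176.8   -1.7] rotvec [0.01 0.   0.01]
clock: 23.8
eef_pos: [564.1, 233.9, 265.0]
tool_rot: [-1.485, 1.548, 0.496]
force: [-0.5, 0.2, -0.4]
width: -0.1
t 23.8 p [564.1 233.9 265. ] w -0.1 F [-0.5  0.2 -0.4] q [-0.32  0.54 -0.18  1.62  0.11  0.97  1.44]
[[ 0.02  -0.917 -0.399]
 [ 0.011 -0.399  0.917]
 [-1.    -0.023  0.002]]
shift [39.7 14.3 -1.8] rotvec [0.01  0.002 0.023]
```

```bash
python3 -m handwheel '-1 20 14 -1 0.01 0.002 0.023;-1 17 0 0 0 0 0;-1 0 0 0 0 0 0';python3 - <<'E'
from h import *
show();go((477+.921*82,195+.389*82+1,210),np.pi/2+.41)
s=get_image('scene');crop(s,320,80,95,80,8,'s13.png')
E
```

```text
clock: 24.1
eef_pos: [554.5, 229.0, 226.5]
tool_rot: [-0.965, 1.569, 1.006]
force: [0.2, 1.1, -0.5]
width: -0.3
t 24.1 p [554.5 229.  226.5] w -0.3 F [ 0.2  1.1 -0.5] q [-0.33  0.57 -0.17  1.68  0.12  0.9   1.42]
[[ 0.001 -0.921 -0.389]
 [ 0.001 -0.389  0.921]
 [-1.    -0.001  0.001]]
shift [16.5  2.3 -0.3] rotvec [-0.01   0.001  0.001]
```

View pics/s13.png

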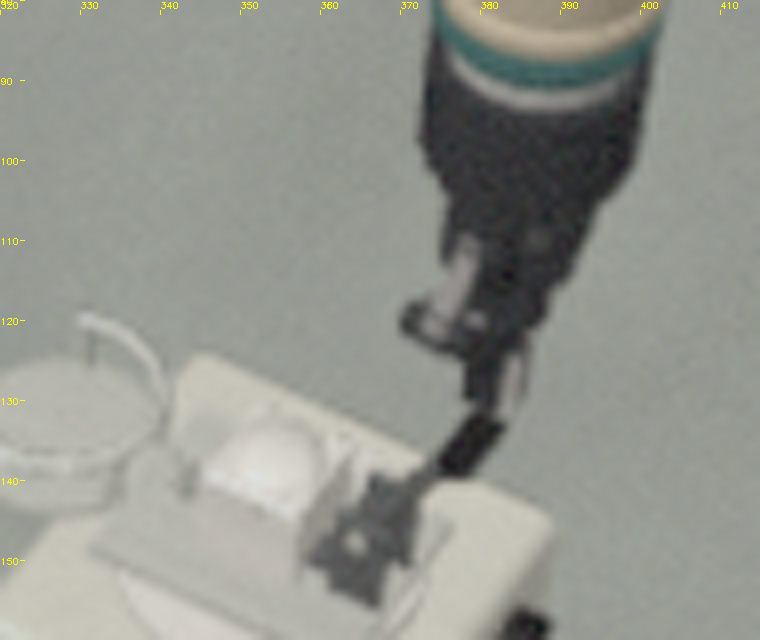

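Run:
```python
from h import *
st=ctrl.read_state();R=Ro.from_euler('xyz',st['tool_rot']).as_matrix()
for y in(-11,0,11): print(y,proj('scene',st['eef_pos']+R@np.array([8,y,0])))
c=np.array([477,195,82])
for X,z in((79,111),(79,119),(72,111)): print(X,z,proj('scene',c+[.918*X,.396*X,z]))
```

```text
-11 [[384.05117516 130.6709036 ]]
0 [[380.77212237 129.17113575]]
11 [[377.50919544 127.67874351]]
79 111 [[378.01246252 134.46347235]]
79 119 [[378.26089826 132.67484658]]
72 111 [[375.96660179 133.52827191]]
```

```bash
python3 -m handwheel '-1 8 0 0 -0.01 0 0;-1 7 0 0 0 0 0;-1 0 0 0 0 0 0';python3 -c "
from h import *
show()"; python3 -m handwheel '-1 5 -6 0 0 0 0;-1 5 -6 0 0 0 0';python3 -c "
from h import *
show()"
```

```text
clock: 24.45
eef_pos: [556.2, 229.8, 213.7]
tool_rot: [-1.411, 1.564, 0.57]
force: [0.8, 0.1, -0.4]
width: -0.1
t 24.45 p [556.2 229.8 213.7] w -0.1 F [ 0.8  0.1 -0.4] q [-0.33  0.59 -0.17  1.69  0.12  0.87  1.43]
[[ 0.006 -0.917 -0.399]
 [ 0.004 -0.399  0.917]
 [-1.    -0.007  0.001]]
clock: 24.65
eef_pos: [568.1, 235.0, 204.6]
tool_rot: [-1.46, 1.562, 0.521]
force: [1.0, 0.5, 0.3]
width: 0.2
t 24.65 p [568.1 235.  204.6] w 0.2 F [1.  0.5 0.3] q [-0.33  0.61 -0.17  1.66  0.13  0.87  1.43]
[[ 0.008 -0.917 -0.399]
 [ 0.004 -0.399  0.917]
 [-1.    -0.009  0.001]]
```

```bash
python3 -m handwheel '-1 0 0 0 0 0 0;-1 0 0 0 0 0 0';python3 -c "
from h import *
show()
s=get_image('scene');crop(s,320,80,95,80,8,'s14.png')"
```

```text
clock: 24.85
eef_pos: [569.0, 235.5, 203.8]
tool_rot: [-1.448, 1.562, 0.534]
force: [-0.6, 0.4, 0.4]
width: 0.1
t 24.85 p [569.  235.5 203.8] w 0.1 F [-0.6  0.4  0.4] q [-0.33  0.62 -0.17  1.66  0.13  0.87  1.43]
[[ 0.007 -0.917 -0.399]
 [ 0.004 -0.399  0.917]
 [-1.    -0.009  0.001]]
```

View pics/s14.png

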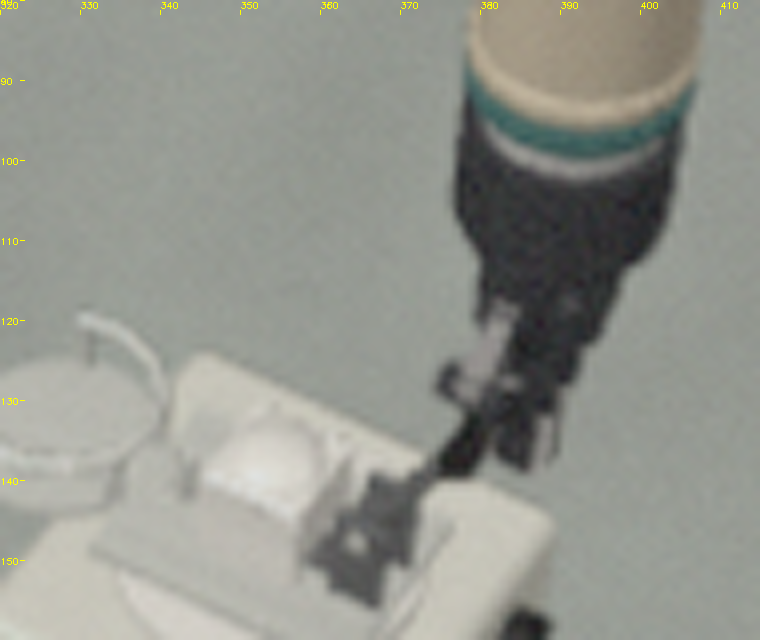

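```bash
python3 -m handwheel '-1 -14 0 0 0 0 0;-1 0 16 0 0 0.003 0.008;-1 0 2 0 0 0 0;-1 0 0 0 0 0 0';python3 -c "
from h import *
show();go((477+.918*80,195.5+.396*80,210),np.pi/2+.41)"
```

```text
clock: 25.3
eef_pos: [553.1, 228.5, 221.3]
tool_rot: [-2.033, 1.567, -0.052]
force: [0.0, -0.4, -0.3]
width: -0.1
t 25.3 p [553.1 228.5 221.3] w -0.1 F [ 0.  -0.4 -0.3] q [-0.33  0.57 -0.17  1.69  0.12  0.89  1.43]
[[ 0.004 -0.917 -0.399]
 [-0.    -0.399  0.917]
 [-1.    -0.004 -0.002]]
shift [11.3  3.  -0.2] rotvec [ 0.    -0.002  0.004]
```

```bash
python3 -m handwheel '-1 8 3 0 0 0 0.004;-1 4 0 0 0 0 0;-1 4 0 0 0 0 0';python3 -c "
from h import *
show()"; python3 -m handwheel '-1 4 0 0 0 0 0;-1 4 0 0 0 0 0';python3 -c "
from h import *
show()"
```

```text
clock: 25.6
eef_pos: [553.4, 228.7, 206.5]
tool_rot: [-1.783, 1.563, 0.198]
force: [4.3, 1.7, 10.7]
width: 0.2
t 25.6 p [553.4 228.7 206.5] w 0.2 F [ 4.3  1.7 10.7] q [-0.33  0.59 -0.17  1.71  0.13  0.85  1.42]
[[ 0.007 -0.917 -0.399]
 [ 0.001 -0.399  0.917]
 [-1.    -0.007 -0.002]]
clock: 25.8
eef_pos: [560.8, 231.9, 201.9]
tool_rot: [-1.615, 1.546, 0.366]
force: [3.0, 1.2, 6.0]
width: -0.1
t 25.8 p [560.8 231.9 201.9] w -0.1 F [3.  1.2 6. ] q [-0.33  0.6  -0.17  1.7   0.13  0.82  1.42]
[[ 0.023 -0.917 -0.399]
 [ 0.009 -0.398  0.917]
 [-1.    -0.025 -0.001]]
```

```bash
python3 -m handwheel '-1 5 -3 0 0 0 0.012;-1 5 -3 0 0 0 0.012;-1 6 -3 0 0 0 0';python3 -c "
from h import *
show()"; python3 -m handwheel '-1 6 -3 0 0 0 0;-1 6 -2 0 0 0 0;-1 6 -2 0 0 0 0';python3 -c "
from h import *
show()"
```

```text
clock: 26.1
eef_pos: [575.2, 238.2, 188.1]
tool_rot: [-1.623, 1.558, 0.357]
force: [3.5, 0.6, 3.9]
width: -0.1
t 26.1 p [575.2 238.2 188.1] w -0.1 F [3.5 0.6 3.9] q [-0.34  0.64 -0.17  1.66  0.14  0.84  1.42]
[[ 0.012 -0.917 -0.398]
 [ 0.005 -0.398  0.917]
 [-1.    -0.013 -0.001]]
clock: 26.4
eef_pos: [581.4, 241.0, 167.1]
tool_rot: [-1.628, 1.561, 0.353]
force: [1.0, -0.0, 1.1]
width: -0.2
t 26.4 p [581.4 241.  167.1] w -0.2 F [ 1.  -0.   1.1] q [-0.34  0.68 -0.16  1.66  0.14  0.81  1.42]
[[ 0.009 -0.917 -0.398]
 [ 0.003 -0.398  0.917]
 [-1.    -0.01  -0.001]]
```

```bash
python3 -m handwheel '-1 6 -2 0 0 0 0;-1 6 -1 0 0 0 0;-1 5 -1 0 0 0 0';python3 -c "
from h import *
show()"; python3 -m handwheel '-1 4 0 0 0 0 0;-1 3 0 0 0 0 0';python3 -c "
from h import *
show()"
```

```text
clock: 26.7
eef_pos: [583.2, 241.7, 146.6]
tool_rot: [-1.775, 1.567, 0.206]
force: [1.0, 0.5, 1.2]
width: 0.2
t 26.7 p [583.2 241.7 146.6] w 0.2 F [1.  0.5 1.2] q [-0.34  0.71 -0.16  1.66  0.15  0.78  1.41]
[[ 0.004 -0.917 -0.398]
 [ 0.001 -0.398  0.917]
 [-1.    -0.004 -0.001]]
clock: 26.9
eef_pos: [584.3, 242.2, 139.4]
tool_rot: [-1.675, 1.565, 0.306]
force: [1.5, 1.3, 11.1]
width: -0.1
t 26.9 p [584.3 242.2 139.4] w -0.1 F [ 1.5  1.3 11.1] q [-0.34  0.72 -0.16  1.66  0.15  0.76  1.41]
[[ 0.006 -0.917 -0.398]
 [ 0.002 -0.398  0.917]
 [-1.    -0.006 -0.001]]
```

```bash
python3 -m handwheel '-1 3 0 0 0 0 0;-1 3 0 0 0 0 0';python3 -c "
from h import *
show()"; python3 -m handwheel '-1 4 0 0 0 0 0;-1 3 0 0 0 0 0';python3 -c "
from h import *
show()"
```

```text
clock: 27.1
eef_pos: [585.7, 242.8, 137.3]
tool_rot: [-1.671, 1.561, 0.309]
force: [-4.2, -0.1, 18.4]
width: -0.0
t 27.1 p [585.7 242.8 137.3] w -0.0 F [-4.2 -0.1 18.4] q [-0.35  0.72 -0.15  1.66  0.15  0.76  1.41]
[[ 0.01  -0.917 -0.398]
 [ 0.003 -0.398  0.917]
 [-1.    -0.01  -0.001]]
clock: 27.3
eef_pos: [586.2, 243.1, 136.4]
tool_rot: [-1.712, 1.558, 0.268]
force: [-6.6, -3.7, 20.6]
width: -0.3
t 27.3 p [586.2 243.1 136.4] w -0.3 F [-6.6 -3.7 20.6] q [-0.35  0.72 -0.15  1.67  0.15  0.75  1.41]
[[ 0.013 -0.917 -0.398]
 [ 0.003 -0.398  0.918]
 [-1.    -0.013 -0.002]]
```

```bash
python3 -m handwheel '-1 0 0 0 0 0 0;-1 -5 0 0 0 0 0;-1 -20 0 0 0 0 0;-1 -30 0 0 0 0 0;-1 -30 0 0 0 0 0;-1 -30 20 30 0 0 0;-1 0 20 40 0 0 0;-1 0 30 40 0 0 0;-1 0 40 0 0 0 0;-1 0 0 0 0 0 0';python3 - <<'E'
from h import *
show()
s=get_image('scene');t=get_image('top')
cv2.imwrite('pics/scene15.png',s);cv2.imwrite('pics/top15.png',t)
crop(s,300,90,95,80,8,'s15.png');crop(t,210,200,100,100,6,'t15.png')
E
```

```text
clock: 28.3
eef_pos: [432.2, 298.8, 254.2]
tool_rot: [-2.186, 1.565, -0.21]
force: [0.7, -0.3, -0.3]
width: -0.4
t 28.3 p [432.2 298.8 254.2] w -0.4 F [ 0.7 -0.3 -0.3] q [-0.53  0.43 -0.19  1.84  0.11  0.87  1.21]
[[ 0.005 -0.919 -0.395]
 [-0.001 -0.395  0.919]
 [-1.    -0.005 -0.003]]
```

View pics/s15.png

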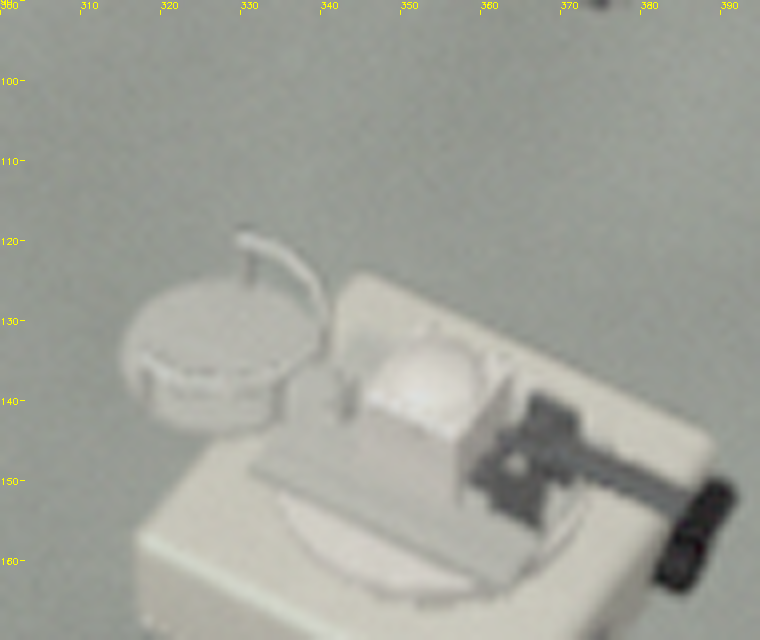

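View pics/t15.png

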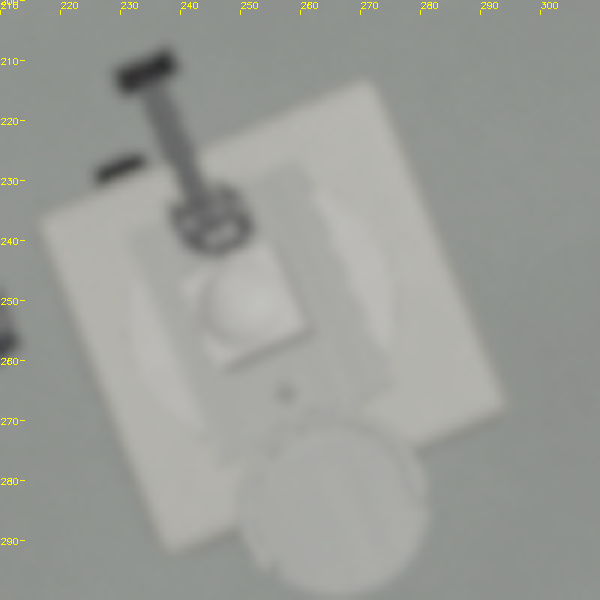

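Run:
```python
from m import *
c=np.array([475.3,194.4,78.]);u=np.array([np.cos(.41),np.sin(.41),0])
for th in(0,.05,.1,.15,.2):
  P=c+u*(45+75*np.cos(th))+[0,0,44+75*np.sin(th)];print(th,proj('top',P)+[.8,.3],proj('scene',P)+[.8,0])
print('hinge',proj('top',c+u*45+[0,0,44])+[.8,.3],proj('scene',c+u*45+[0,0,44])+[.8,0])
print(tri((234.2,212),(387.8,152.5)))
```

```text
0 [[235.04 212.35]] [[387.86 154.71]]
0.05 [[234.76 212.17]] [[387.96 153.93]]
0.1 [[234.5  212.06]] [[388.02 153.13]]
0.15 [[234.27 212.  ]] [[388.01 152.31]]
0.2 [[234.06 212.  ]] [[387.96 151.46]]
hinge [[245.08 236.39]] [[366.79 144.89]]
(array([584.84, 241.87, 131.76]), np.float64(0.6793453517984082), np.float64(0.6154333743563775))
```

Run:
```python
from m import *
a=cv2.imread('pics/scene15.png',0);b=cv2.imread('pics/scene0.png',0)
m=((a<60)).astype(np.uint8);m2=(b<60).astype(np.uint8)
r=(slice(140,172),slice(376,400))
print('\n'.join(''.join('#' if x else '.' for x in q) for q in m[r]));ys,xs=np.nonzero(m2[r]);print('knob',xs.min()+376,xs.max()+376,ys.min()+140,ys.max()+140)
L=[];c=np.array([475.3,194.4,78.]);u=np.array([np.cos(.41),np.sin(.41),0]);v=np.array([-u[1],u[0],0])
for th in(0,.1,.2):
  P=c+u*(45+75*np.cos(th))+[0,0,44+75*np.sin(th)]
  q=[]
  for s in(-15,15):
    for k in np.linspace(0,6.28,20): q.append(proj('scene',P+v*s+8*np.cos(k)*u+[0,0,8*np.sin(k)])[0]+[.8,0])
  q=np.array(q);print(th,q.min(0),q.max(0))
```

```text
........................
........................
........................
........................
........................
........................
........................
........................
###.....................
#.##....................
#....##.....###.........
..#...##...#####........
........########........
.........#######........
........#######.........
........######..........
........######..........
.......######...........
.......######...........
......#######...........
......######............
.....#######............
.....######.............
.......####.............
........................
........................
........................
........................
........................
........................
........................
........................
knob 381 388 156 163
0 [383.29 149.61] [392.38 159.86]
0.1 [383.43 148.01] [392.56 158.3 ]
0.2 [383.35 146.32] [392.52 156.64]
```

```bash
python3 -c "
from h import *
show();print(ctrl.finish_job())"
```

```text
t 28.4 p [437.7 301.5 255.3] w 0.0 F [0.2 0.6 0.7] q [-0.53  0.44 -0.19  1.84  0.11  0.87  1.21]
[[ 0.012 -0.92  -0.393]
 [ 0.004 -0.393  0.92 ]
 [-1.    -0.012 -0.001]]
the job is handed in; nothing more can be done
None
```

The jar carrier is fitted to the mixer and locked, and I handed the job in at 28.4 s of the 72 s allowed. No verdict was reported, so what follows rests on my own checks.

**What I did**
- **Raising the handle:** I pinched the grip and raised the handle to its stop on the bench, with one re-grip halfway.
- **Lowering onto the ball and pin:** I lifted the carrier by its coupler, lined it up using both cameras and lowered it in small steps. No contact force showed until it reached the disc.
- **Locking:** I let go, pressed the handle down with closed fingers to a firm stop (about 20 N), and withdrew.

**Last checks**
- **Seated:** The last pictures show the plate lying flat on the disc with the pin through its hole.
- **Handle down:** The grip's upper edge in the scene picture fits an angle of about 0 rad. A direct triangulation of the grip from both cameras was ambiguous between about 0 and 0.15 rad, because the mixer's black knob overlaps it in the picture.
- **Other objects:** I moved nothing near the jar, wash bottle or dishes. I did not measure their positions again at the end.

**What disagreed**
- **Camera offset:** The two cameras differed by 2 to 5 mm in absolute position, so I aligned the carrier to the ball within the same pictures.
- **Height reading:** The seating height read about 2 mm lower at the tool than expected. I put this down to a slight slip of the grip.
- **Hard push while seating:** One push reached 74 N at the wrist, under the 120 N limit. If that force counts against the 40 N limit for the arm or gripper body, it would be over, but it passed through the fingers and the held carrier.

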